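# Set up the magnetic stirrer for a timed stirring run

### The job

Set up the magnetic stirrer: put the white stir bar into the wide glass beaker (the one with graduations that the blue lid fits), stand the beaker upright in the middle of the stirrer's round plate, centred on the printed rings so that the bar couples, and close it with the blue lid, its plug fully seated in the mouth. On the worktop, stand the measuring cylinder just to the left of the stirrer and lay the timer face up just to its right, both abreast of the plate, clear of the housing and no more than a hand's breadth from it. Knock nothing over, and leave the small beaker and the conical flask where they stand.

Things in the scene. Friction and masses are not known exactly. Their poses are not given: they have to be found in the camera images.
- stirrer: magnetic stirrer, fixed: white box; its round white plate (110 mm across, top 55 mm above the worktop) has blue centring rings. Origin: on the worktop straight below the plate's middle. Its x runs from its front (grey panel at x = -0.079, black knob to -0.089) to its back (+0.067); y to its left seen from the robot, sides at y = +-0.065. Turned by up to 0.2 rad
- stir_bar: white stir bar (the magnet of the stirrer; here it is not magnetic), a smooth rod with round ends, 8 mm thick, 35 mm long along its y axis, lying on the worktop at the start. Origin: middle of its underside as it lies at the start (the rod's axis is 4 mm above it); it does not roll by itself
- beaker: empty clear glass beaker with white graduations and a white writing patch, 65 mm high, 66 mm outside diameter (69 mm at the rim), 61 mm inside, wall 2.5 mm, inner floor 3 mm above its underside, 90 g. Origin: centre of its underside; z points up
- lid: blue silicone lid, 33 mm high, 35 g: a plug 6 mm high (52 mm across, tapering to 43 at the bottom), above it a flange 74 mm across (6 to 11 mm up), then a round knob 17 to 20 mm across (11 to 33 mm up), white dot on top. Origin: centre of the plug's underside, on which it stands; z up. Seated: flange on the beaker's rim, origin 59 mm above the beaker's
- cylinder: clear 50 ml measuring cylinder, 190 mm high, 110 g (the one near the stirrer, not the one at the far left end of the worktop): foot 52 mm wide and 13 mm high, straight tube of 28 mm diameter above it. Origin: centre of its underside; z points up
- timer: white bench timer with a grey display and three keys, lying flat: 64 mm along its x, 58 mm along its y, 16 mm high (19 mm with the keys), 60 g. Origin: centre of its underside; z points up
- small_beaker: small empty 25 ml glass beaker, 46 x 42 mm and 53 mm high, not needed: it must stay where it stands. Origin: centre of its underside; z points up
- flask: conical flask with a pale orange content, 63 mm wide, 102 mm high, not needed: it must stay where it stands. Origin: centre of its underside; z points up
Things that resemble listed ones, but are neither listed nor needed, are in the scene too. What is shaped like the beaker but yellow is not meant.

How it is judged:
At the end, for the whole second after the job is handed in: Beaker upright, within 12 mm of the plate's centre; bar flat on its floor; lid level, plug seated in the mouth; cylinder upright left, timer flat right of the stirrer on the worktop: 92-195 (95-200) mm across from the plate's centre, within 60 mm along the stirrer's x; all at rest (horizontal distance between beaker and stirrer below 0.012 m and z of beaker in the frame of stirrer between 0.052 and 0.058 m and angle between each of beaker, lid, cylinder, timer's own z axis and vertical below 0.06 rad and horizontal distance between stir_bar and beaker below 0.028 m and z of stir_bar in the frame of beaker between 0 and 0.016 m and angle between stir_bar's own y axis and vertical between 1.35 and 1.79 rad and horizontal distance between lid and beaker below 0.008 m and z of lid in the frame of beaker between 0.056 and 0.0615 m and y of cylinder in the frame of stirrer between 0.092 and 0.195 m and x of cylinder in the frame of stirrer between -0.06 and 0.06 m and height (world z) of each of cylinder, timer below 0.005 m and y of timer in the frame of stirrer between -0.2 and -0.095 m and x of timer in the frame of stirrer between -0.06 and 0.06 m and linear speed of each of beaker, lid, cylinder, timer below 0.02 m/s and linear speed of stir_bar below 0.03 m/s); the robot touches nothing.
It fails at once if the small beaker or the conical flask is moved by more than 30 mm or knocked over (distance of any of small_beaker, flask from where it was at the start of the episode above 0.03 m or angle between any of small_beaker, flask's own z axis and vertical above 0.5 rad).
It fails at once if the beaker or the measuring cylinder is knocked over (tipped by more than about 60 degrees) (angle between any of beaker, cylinder's own z axis and vertical above 1.05 rad).
It also fails if it takes over 138 s, if anything falls off the work surface, if the arm or the gripper's body presses on something with over 40 N, if the wrist force passes 120 N, or if a joint passes its speed limit or range.

### The arm

A 7-joint arm with a two-finger parallel gripper is mounted at the origin on a cart in front of the work surface, level with it; the furniture and walls round the work are solid. World frame = base frame: x ahead of the robot, y to its left, z up, the work surface at z = 0. Lengths are in m, angles in rad, forces in N, time in s.
With the tool pointing down it reaches from about 0.425 to 0.925 m from the base axis. Payload 6.8 kg.
Tool frame: the origin (TCP) lies midway between the tips of the shut fingers; the grasp point (between the pads) lies 19 mm behind it; z points along the fingers, y is the line along which they close (so a half turn about z gives the same grasp; the last joint's range is limited). The gripper opens to 85 mm and grips with 20 to 120 N. Pads are 22 mm wide; open, the fingers measure 114 mm over their backs; the gripper's body (76 mm by 85 mm) begins 54 mm behind the grasp point. The pads swing forward as they close: fully open they stand 13 mm farther back than shut.
Start: joints at [1.026, 0.477, 0.022, 1.555, -0.011, 1.109, -0.083], TCP at [0.286, -0.612, 0.203] pointing down, gripper open.
Joint ranges: [-2.96, 2.96], [-0.34, 2.1], [-1.41, 1.46], [0.24, 2.44], [-1.37, 4.51], [0.17, 1.92], [-2.96, 2.96]. Speed limits (rad/s): [2.39, 2.39, 3.14, 3.14, 3.14, 3.14, 3.14].

### API

Orientations are given as a rotation vector (axis times angle).
In Python, from bench import get_obs, grab_frame, camera_params, r gives the robot as it stands.
- The arm moves only by the shell command python3 -m jog 'ROWS' [FORCE]. ROWS is JSON, a list of rows, each an object of numbers: "rx", "ry", "rz": the turn, a rotation vector about the world's x, y, z scaled (see below); "x", "y", "z": the shift along the world's x, y, z scaled (see below); "jaw": the opening, from -1 (shut) to 1 (fully open). In form: [{"rx": .., "ry": .., "rz": .., "x": .., "y": .., "z": .., "jaw": ..}, ...]. A call has 1 to 8 rows; each row shifts and turns the commanded pose from where the row before left it; what a row does not reach is not made up. The controller multiplies each number of a shift by 60 mm and each number of a turn by 10 degrees. A row lasts 1/8 s, in which the tool goes at most 62.5 mm and 10.7 degrees, less where a joint would pass 70% of its speed; a pose out of reach is approached as far as the arm can. A call with a number of a shift or a turn outside -1 to 1 is refused whole. A call with a gripper value outside its range is refused whole. The fingers move at their own pace and stop on an object; FORCE is the grip in N (left out, the last holds). Time passes only in rows, so rows that do not move let the fingers close. It gives the time, the measured TCP pose, the force, the opening and the grip force at its end, in the units of the state.
- get_obs(): the state, without advancing time (a new reading comes with each control period).
- grab_frame(name): name is "side" or "top" or "wrist"; returns the picture (480x640x3 uint8, red, green, blue); there is no depth.
- camera_params(name): a dict with "fx", "fy", "cx", "cy" (pixels), "R" (3x3) and "t" (3): a world point X has camera coordinates R X + t. Camera axes: x right, y down, z forward; pixel columns grow to the right and rows downward; lengths in m; the calibration is good to about 2 mm. A picture is of the moment at which its call begins: read the wrist's pose just before it. camera_params takes no time and is no camera call; for the wrist camera it gives the pose at the moment of the call.
- r.hand_in(): hands the job in; it is judged then, once.
The state is a dict: "clock": time; "joints": joint angles; "qvel": joint speeds; "tau": joint torques, N m; "tcp_pos": TCP position; "orientation": TCP orientation; "contact_force": force on the tool from outside, world axes, zero at the start; "moment": the same for the moment, N m; "grip_width": finger opening in m; "gripper_force": force on a finger pad.
Only numpy, scipy, OpenCV 4.12 (cv2) and the standard library are available. Lean on these libraries where they do the work, as an engineer would, in place of code of your own. Each camera call takes 0.05 s, during which the arm holds its last target. There are 200 camera calls.

## Working session

There is one attempt and no reset: what is moved stays moved. The work goes in short steps, Python scripts to look and compute and a shell command to move; the robot and the scene stay as the last step left them, time stands still between calls to the robot, and variables do not carry over. Pictures are saved under pics/ and viewed, at most 14 in all, crops included, and the job is handed in when it is done.

```bash
ls; mkdir -p pics; python3 - <<'E'
from bench import *
import cv2
o=get_obs();print(o)
for n in("top","side"):
    f=grab_frame(n);cv2.imwrite(f"pics/{n}0.png",f[:,:,::-1]);print(n,camera_params(n))
E
```

```text
pics
{'clock': 0.0, 'joints': array([ 1.02592554,  0.47782249,  0.0223131 ,  1.55644552, -0.01149604,
        1.1093038 , -0.0831013 ]), 'qvel': array([ 0.00140106, -0.00030247,  0.00085586, -0.00046765,  0.00085095,
        0.00061086,  0.00177105]), 'tau': array([-9.80724035e-04, -5.96456945e+01,  1.60768602e+00, -2.81200325e+01,
        1.24619779e-02,  9.22837498e-03, -5.65417895e-05]), 'tcp_pos': array([ 0.28525995, -0.6110498 ,  0.20231274]), 'orientation': array([-3.06522688e+00, -6.80323142e-01,  8.27123409e-04]), 'contact_force': array([-0.2424916 , -0.02805369, -0.14935113]), 'moment': array([ 0.01348554, -0.0623806 ,  0.03542103]), 'gripper_force': 0.0, 'grip_width': 0.08565270996914917}
top {'fx': 434.2778540004312, 'fy': 434.2778540004312, 'cx': 320.12064049506137, 'cy': 239.7748325184845, 'R': array([[ 0.0148425 , -0.99988696, -0.00240164],
       [-0.99345986, -0.01447505, -0.11326065],
       [ 0.11321308,  0.00406701, -0.99356241]]), 't': array([-0.00353845,  0.54078026,  1.02072096])}
side {'fx': 473.22498185212925, 'fy': 473.22498185212925, 'cx': 322.81464509683116, 'cy': 236.62611995443166, 'R': array([[-0.92188452, -0.38745564,  0.00265562],
       [-0.20045417,  0.47105873, -0.85902375],
       [ 0.33158264, -0.79245303, -0.51192885]]), 't': array([0.46776154, 0.13766764, 1.20322758])}
```

View pics/top0.png

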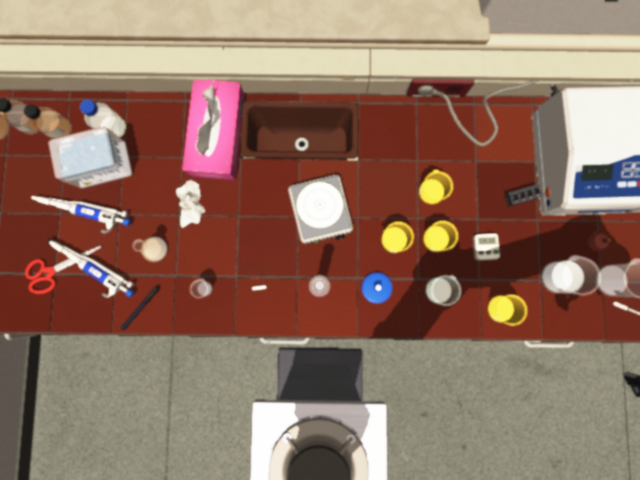

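View pics/side0.png

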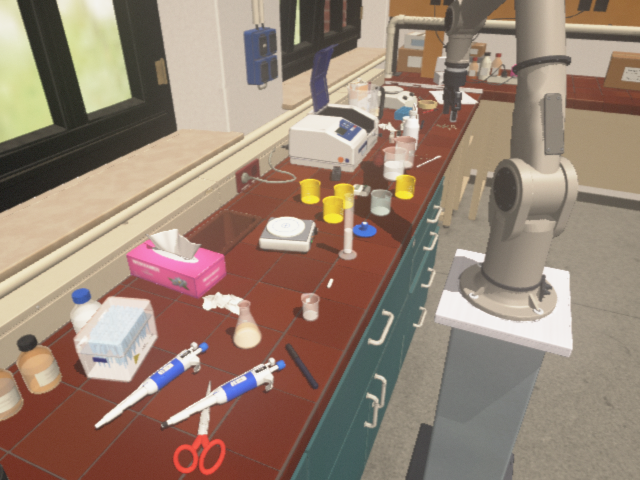

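Top view: stirrer (320,207), white bar (259,288), tall clear tube with foot (319,287), blue lid (377,288), timer (487,246), small beaker (200,288) and flask (152,249). Beaker candidates are the clear glass at (442,290), the yellow ones at (397,237), (440,236), (435,187) and (505,310), and the clear vessels at (567,276) and (615,279) at the far right. (442,290) fits best by size and because it is not yellow. I'll confirm it in an enlarged crop.

```bash
cat > h.py <<'E'
import numpy as np,cv2
from bench import *
def ray(n,u,v,z,c=None):
    c=c or camera_params(n);R,t=np.array(c["R"]),np.array(c["t"])
    o=-R.T@t;d=R.T@np.array([(u-c["cx"])/c["fx"],(v-c["cy"])/c["fy"],1]);return o+d*(z-o[2])/d[2]
def pix(n,X,c=None):
    c=c or camera_params(n);p=np.array(c["R"])@np.array(X)+c["t"];return c["fx"]*p[0]/p[2]+c["cx"],c["fy"]*p[1]/p[2]+c["cy"]
E
python3 - <<'E'
from h import *
for nm,n,u,v,z in [("stir","top",320,205,.055),("bar","top",259,288,.004),("cyl top","top",319,287,.19),("cyl foot","side",347,255,.0),("lid knob","top",378,288,.033),("beakrim","top",440,289,.065),("beak side base","side",381,210,0),("timer","top",487,247,.018),("timer s","side",361,190,.018),("small","top",200,288,.053),("flask","side",246,340,0),("cylS top","side",349,197,.19)]:
    print(nm,ray(n,u,v,z).round(3))
t=cv2.imread("pics/top0.png");s=cv2.imread("pics/side0.png")
a=cv2.resize(t[160:340,240:640],None,fx=2,fy=2,interpolation=2)
b=cv2.resize(s[130:270,230:430],None,fx=3,fy=3,interpolation=2)
im=np.zeros((360,800,3),np.uint8);im[:]=a;cv2.imwrite("pics/c1.png",im);cv2.imwrite("pics/c2.png",b)
E
```

```text
stir [0.622 0.006 0.055]
bar [0.423 0.153 0.004]
cyl top [0.426 0.005 0.19 ]
cyl foot [0.432 0.002 0.   ]
lid knob [ 0.427 -0.135  0.033]
beakrim [ 0.426 -0.274  0.065]
beak side base [ 0.423 -0.301  0.   ]
timer [ 0.53  -0.404  0.018]
timer s [ 0.523 -0.387  0.018]
small [0.421 0.284 0.053]
flask [0.518 0.414 0.   ]
cylS top [0.427 0.016 0.19 ]
```

View pics/c1.png

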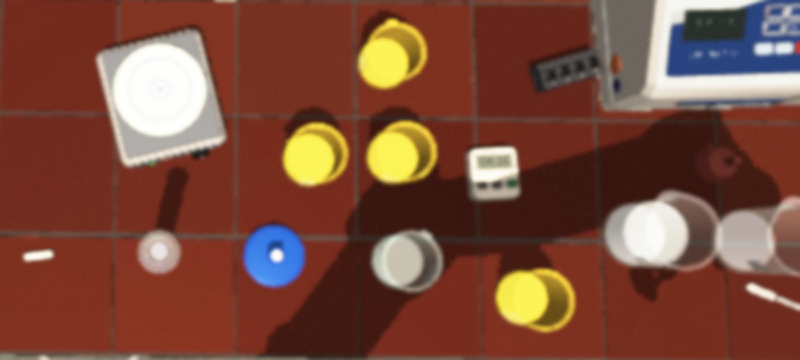

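View pics/c2.png

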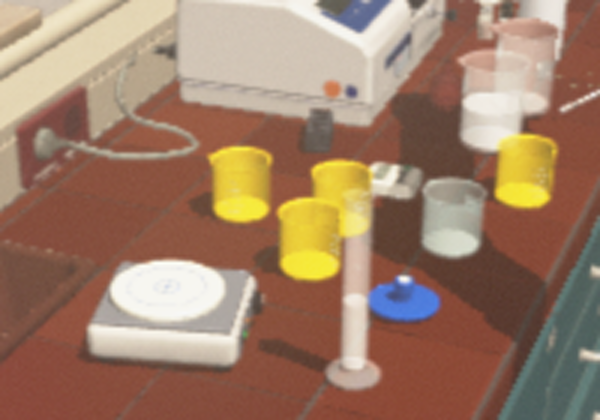

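The enlarged crops confirm it. The clear beaker at top (445,290), side (381,203), is the only clear one of 66 mm by 65 mm size, and it matches in both views. The far-right glasses are larger and pink or white filled. The stirrer is turned about +0.2 rad and the bar lies nearly along y. I'll go above the beaker and look.

```bash
python3 -m jog '[{"x":0.39,"y":0.9,"jaw":1},{"x":0.39,"y":0.9,"jaw":1},{"x":0.39,"y":0.9,"jaw":1},{"x":0.39,"y":0.9,"jaw":1},{"x":0.39,"y":0.9,"jaw":1},{"x":0.39,"y":0.9,"jaw":1},{},{}]' 30
python3 - <<'E'
from h import *
print(camera_params("wrist"))
f=grab_frame("wrist");cv2.imwrite("pics/w1.png",f[:,:,::-1])
for z in(0,.065): print(pix("wrist",[.425,-.283,z]))
E
```

```text
{'fx': 336.80078778132315, 'fy': 336.80078778132315, 'cx': 320.7491010745329, 'cy': 238.50642247784037, 'R': array([[ 0.42294729, -0.90615301, -0.00151832],
       [-0.87228811, -0.40759349,  0.27014995],
       [-0.24541605, -0.11293478, -0.96281706]]), 't': array([-0.67246416, -0.03452488,  0.37882664])}
(np.float64(61.013853646871496), np.float64(-80.00123600295751))
(np.float64(-5.725892270152599), np.float64(-137.46401288827468))validation failed for argument at $[0]...
```

View pics/w1.png

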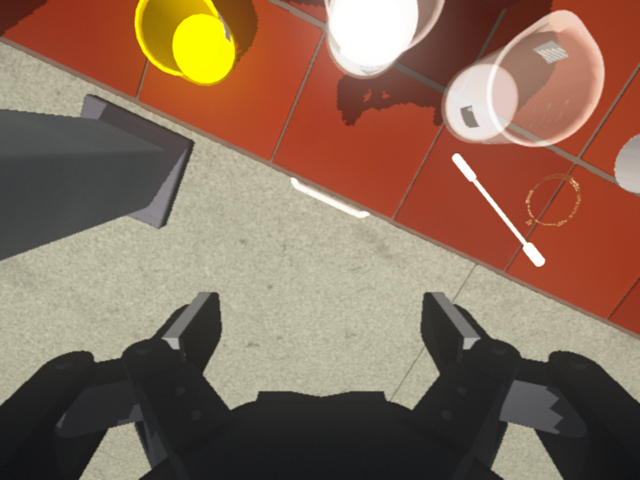

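The move was refused, so every key seems to be required in each row. The picture only shows the start pose beyond the counter edge.

```bash
python3 -m jog '[{"rx":0,"ry":0,"rz":0,"x":0.39,"y":0.9,"z":0,"jaw":1},{"rx":0,"ry":0,"rz":0,"x":0.39,"y":0.9,"z":0,"jaw":1},{"rx":0,"ry":0,"rz":0,"x":0.39,"y":0.9,"z":0,"jaw":1},{"rx":0,"ry":0,"rz":0,"x":0.39,"y":0.9,"z":0,"jaw":1},{"rx":0,"ry":0,"rz":0,"x":0.39,"y":0.9,"z":0,"jaw":1},{"rx":0,"ry":0,"rz":0,"x":0.39,"y":0.9,"z":0,"jaw":1},{"rx":0,"ry":0,"rz":0,"x":0,"y":0,"z":0,"jaw":1}]' 30
python3 - <<'E'
from h import *
print(get_obs()["tcp_pos"],get_obs()["orientation"])
f=grab_frame("wrist");cv2.imwrite("pics/w2.png",f[:,:,::-1])
for z in(0,.065): print(pix("wrist",[.425,-.283,z]))
E
```

```text
clock: 1.02
tcp_pos: [0.4282, -0.2825, 0.2034]
orientation: [-3.063, -0.694, -0.002]
contact_force: [0.1, -1.3, -0.3]
grip_width: 0.0854
gripper_force: 0.0
[ 0.42824931 -0.2825179   0.20337917] [-3.06250061e+00 -6.94017476e-01 -1.72830042e-03]
(np.float64(319.48319866491397), np.float64(208.35720650719026))
(np.float64(319.2247221196817), np.float64(221.0685965033763))
```

View pics/w2.png

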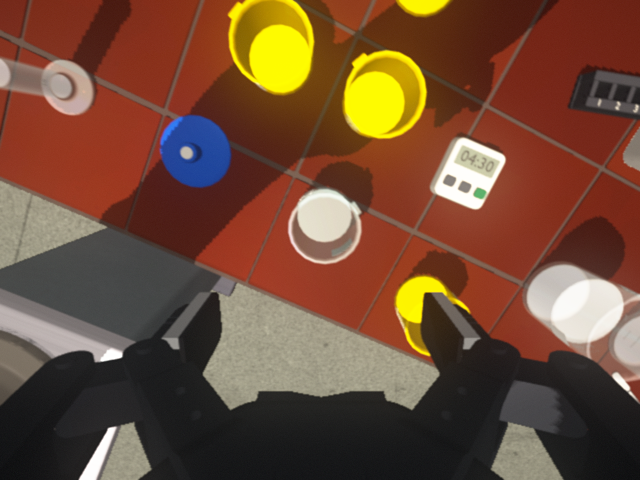

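Wrist view: beaker rim centre (325,227), its floor (325,216), spout at (355,208) up-right. Also visible: lid flange (195,151) with its dot at (187,153), timer centre (469,174), cylinder foot (69,87).

```bash
python3 - <<'E'
from h import *
for a in[("rim",325,227,.065),("floor",325,216,.003),("flange",195,151,.009),("dot",187,153,.033),("timer",469,174,.017),("foot",69,87,.01),("tL",453,137,.017),("tR",507,154,.017),("tBL",431,194,.017),("tBR",486,210,.017)]: print(a[0],ray("wrist",*a[1:]).round(4))
E
```

```text
rim [ 0.4221 -0.2904  0.065 ]
floor [ 0.4203 -0.2921  0.003 ]
flange [ 0.4259 -0.1383  0.009 ]
dot [ 0.4248 -0.1394  0.033 ]
timer [ 0.5275 -0.4074  0.017 ]
foot [ 0.4309 -0.0043  0.01  ]
tL [ 0.5522 -0.3729  0.017 ]
tR [ 0.5615 -0.4319  0.017 ]
tBL [ 0.4924 -0.3821  0.017 ]
tBR [ 0.5028 -0.4443  0.017 ]
```

```bash
python3 -m jog '[{"rx":0,"ry":0,"rz":0,"x":-0.11,"y":-0.14,"z":-0.7,"jaw":1},{"rx":0,"ry":0,"rz":0,"x":0,"y":0,"z":-0.8,"jaw":1},{"rx":0,"ry":0,"rz":0,"x":0,"y":0,"z":-0.8,"jaw":1},{"rx":0,"ry":0,"rz":0,"x":0,"y":0,"z":-0.85,"jaw":1},{"rx":0,"ry":0,"rz":0,"x":0,"y":0,"z":0,"jaw":1},{"rx":0,"ry":0,"rz":0,"x":0,"y":0,"z":0,"jaw":0.2},{"rx":0,"ry":0,"rz":0,"x":0,"y":0,"z":0,"jaw":-0.2},{"rx":0,"ry":0,"rz":0,"x":0,"y":0,"z":0,"jaw":-0.2}]' 30
python3 -m jog '[{"rx":0,"ry":0,"rz":0,"x":0,"y":0,"z":0,"jaw":-0.2},{"rx":0,"ry":0,"rz":0,"x":0,"y":0,"z":0,"jaw":-0.2},{"rx":0,"ry":0,"rz":0,"x":0,"y":0,"z":0,"jaw":-0.2},{"rx":0,"ry":0,"rz":0,"x":0,"y":0,"z":0,"jaw":-0.2}]'
```

```text
clock: 2.08
tcp_pos: [0.4208, -0.2971, 0.0162]
orientation: [3.064, 0.68, 0.005]
contact_force: [0.1, 0.0, 4.0]
grip_width: 0.0686
gripper_force: 34.4
clock: 2.58
tcp_pos: [0.4208, -0.2972, 0.0161]
orientation: [3.065, 0.68, 0.004]
contact_force: [-1.2, 0.0, 8.2]
grip_width: 0.0684
gripper_force: 34.7
```

```bash
python3 -m jog '[{"rx":0,"ry":0,"rz":0,"x":0,"y":0,"z":0.3,"jaw":-0.2},{"rx":0,"ry":0,"rz":0,"x":0,"y":0,"z":0.5,"jaw":-0.2},{"rx":0,"ry":0,"rz":0,"x":0,"y":0,"z":1,"jaw":-0.2},{"rx":0,"ry":0,"rz":0,"x":0,"y":0,"z":0.2,"jaw":-0.2},{"rx":0,"ry":0,"rz":0,"x":0,"y":0,"z":0,"jaw":-0.2}]'
python3 - <<'E'
from h import *
f=grab_frame("wrist");g=grab_frame("side")[110:310,200:440]
a=np.hstack([cv2.resize(f,(400,300)),cv2.resize(g,(360,300),interpolation=2)])
cv2.imwrite("pics/w3.png",a[:,:,::-1])
E
```

```text
clock: 3.2
tcp_pos: [0.4198, -0.2964, 0.1352]
orientation: [3.065, 0.68, 0.003]
contact_force: [-0.1, -0.1, -2.5]
grip_width: 0.0683
gripper_force: 34.7
```

View pics/w3.png

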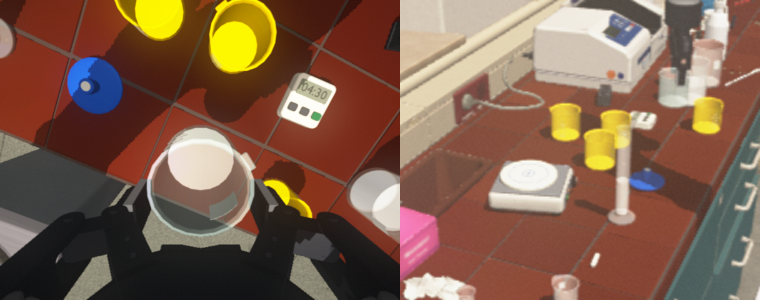

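The beaker is held level; its rim centre is at about (321,290) in full wrist pixels. I'll compute the offset and move above the stirrer.

```bash
python3 - <<'E'
from h import *
print(ray("wrist",321,290,.184)-get_obs()["tcp_pos"])
E
python3 -m jog '[{"rx":0,"ry":0,"rz":0,"x":0.55,"y":0.84,"z":0.2,"jaw":-0.2},{"rx":0,"ry":0,"rz":0,"x":0.55,"y":0.84,"z":0,"jaw":-0.2},{"rx":0,"ry":0,"rz":0,"x":0.55,"y":0.84,"z":0,"jaw":-0.2},{"rx":0,"ry":0,"rz":0,"x":0.55,"y":0.84,"z":0,"jaw":-0.2},{"rx":0,"ry":0,"rz":0,"x":0.55,"y":0.84,"z":0,"jaw":-0.2},{"rx":0,"ry":0,"rz":0,"x":0.55,"y":0.84,"z":0,"jaw":-0.2},{"rx":0,"ry":0,"rz":0,"x":0,"y":0,"z":0,"jaw":-0.2},{"rx":0,"ry":0,"rz":0,"x":0,"y":0,"z":0,"jaw":-0.2}]'
python3 - <<'E'
from h import *
f=grab_frame("wrist");g=grab_frame("top")[150:270,240:400]
a=np.hstack([cv2.resize(f,(400,300)),cv2.resize(g,(400,300),interpolation=2)])
cv2.imwrite("pics/w4.png",a[:,:,::-1])
print(pix("wrist",[.622,.006,.055]))
E
```

```text
[0.01283587 0.00761705 0.05084825]
clock: 4.3
tcp_pos: [0.616, 0.006, 0.1441]
orientation: [-3.067, -0.681, 0.006]
contact_force: [-0.8, -0.1, -1.0]
grip_width: 0.0683
gripper_force: 34.7
(np.float64(324.10406530116774), np.float64(226.05091995872993))
```

View pics/w4.png

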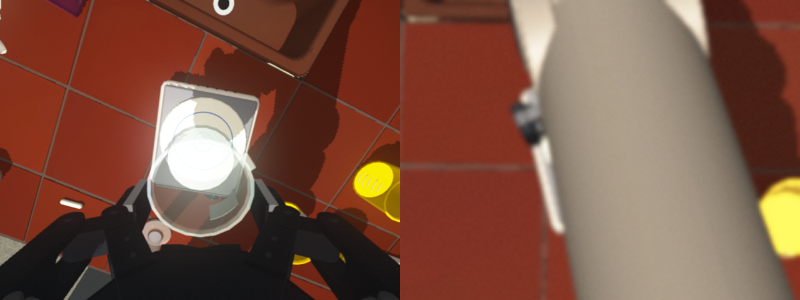

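The wrist view shows the beaker's floor disc at about (320,253) full pixels and the plate disc behind it centred at about (323,222), close to the predicted (324,226). The arm hides the stirrer from the top camera.

```bash
python3 - <<'E'
from h import *
f=grab_frame("wrist");cv2.imwrite("pics/w4b.png",cv2.resize(f[100:400,190:450],None,fx=2,fy=2,interpolation=2)[:,:,::-1])
p=get_obs()["tcp_pos"];b=p[2]-.0161
for v in(248,253,258):print(v,ray("wrist",320,v,b+.003)-p)
for v in(285,290):print("rim",ray("wrist",321,v,b+.065)-p)
print(ray("wrist",323,222,.055))
E
```

```text
248 [ 0.00986232  0.00686586 -0.0131    ]
253 [ 0.00713694  0.00560402 -0.0131    ]
258 [ 0.00438832  0.00433142 -0.0131    ]
rim [0.01397077 0.00821013 0.0489    ]
rim [0.01204772 0.00731788 0.0489    ]
[0.62483566 0.00809585 0.055     ]
```

View pics/w4b.png

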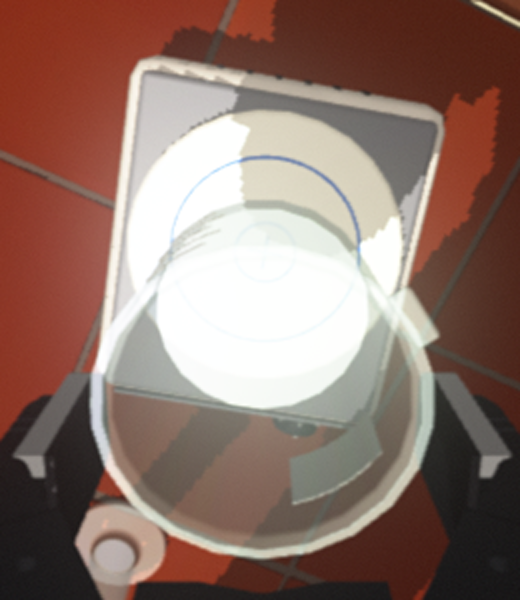

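The crop shows the ring centre at full pixel (322.5,225.5) and the beaker's floor (321,252.5) and rim (321.5,301), which agree. The offset from the TCP is (0.007,0.0055).

```bash
python3 -m jog '[{"rx":0,"ry":0,"rz":0,"x":-0.02,"y":-0.08,"z":-0.5,"jaw":-0.2},{"rx":0,"ry":0,"rz":0,"x":0,"y":0,"z":-0.5,"jaw":-0.2},{"rx":0,"ry":0,"rz":0,"x":0,"y":0,"z":-0.15,"jaw":-0.2},{"rx":0,"ry":0,"rz":0,"x":0,"y":0,"z":0,"jaw":-0.2},{"rx":0,"ry":0,"rz":0,"x":0,"y":0,"z":0,"jaw":-0.2}]'
python3 - <<'E'
from h import *
p=get_obs()["tcp_pos"];print(p,get_obs()["contact_force"])
E
```

```text
clock: 5.08
tcp_pos: [0.6171, 0.0015, 0.0786]
orientation: [3.067, 0.68, 0.003]
contact_force: [0.4, 0.3, -0.6]
grip_width: 0.0685
gripper_force: 34.7
[0.61711666 0.00146181 0.07863051] [ 0.37687071  0.33713357 -0.62178328]
```

```bash
python3 -m jog '[{"rx":0,"ry":0,"rz":0,"x":-0.04,"y":0,"z":-0.06,"jaw":-0.2},{"rx":0,"ry":0,"rz":0,"x":0,"y":0,"z":-0.07,"jaw":-0.2},{"rx":0,"ry":0,"rz":0,"x":0,"y":0,"z":0,"jaw":-0.2},{"rx":0,"ry":0,"rz":0,"x":0,"y":0,"z":0,"jaw":-0.2}]'
```

```text
clock: 5.58
tcp_pos: [0.6141, 0.0017, 0.0712]
orientation: [3.067, 0.681, 0.001]
contact_force: [-4.5, -0.6, 10.9]
grip_width: 0.0681
gripper_force: 35.6
```

```bash
python3 -m jog '[{"rx":0,"ry":0,"rz":0,"x":0,"y":0,"z":0,"jaw":0.6},{"rx":0,"ry":0,"rz":0,"x":0,"y":0,"z":0,"jaw":1},{"rx":0,"ry":0,"rz":0,"x":0,"y":0,"z":0,"jaw":1},{"rx":0,"ry":0,"rz":0,"x":0,"y":0,"z":0.5,"jaw":1},{"rx":0,"ry":0,"rz":0,"x":0,"y":0,"z":0.8,"jaw":1},{"rx":0,"ry":0,"rz":0,"x":0,"y":0,"z":0.9,"jaw":1},{"rx":0,"ry":0,"rz":0,"x":0,"y":0,"z":0.7,"jaw":1},{"rx":0,"ry":0,"rz":0,"x":0,"y":0,"z":0,"jaw":1}]'
python3 - <<'E'
from h import *
f=grab_frame("wrist");cv2.imwrite("pics/w5.png",cv2.resize(f[60:380,100:540],None,fx=1.6,fy=1.6,interpolation=2)[:,:,::-1])
E
python3 -m jog '[{"rx":0,"ry":0,"rz":0.94,"x":-0.4,"y":0.32,"z":0,"jaw":0},{"rx":0,"ry":0,"rz":0.94,"x":-0.4,"y":0.32,"z":0,"jaw":0},{"rx":0,"ry":0,"rz":0.94,"x":-0.4,"y":0.32,"z":0,"jaw":0},{"rx":0,"ry":0,"rz":0.94,"x":-0.4,"y":0.32,"z":0,"jaw":0},{"rx":0,"ry":0,"rz":0.94,"x":-0.4,"y":0.32,"z":0,"jaw":0},{"rx":0,"ry":0,"rz":0.94,"x":-0.4,"y":0.32,"z":0,"jaw":0},{"rx":0,"ry":0,"rz":0.94,"x":-0.4,"y":0.32,"z":0,"jaw":0},{"rx":0,"ry":0,"rz":0.94,"x":-0.4,"y":0.32,"z":0,"jaw":0}]'
python3 -m jog '[{"rx":0,"ry":0,"rz":0,"x":0,"y":0,"z":-0.8,"jaw":0},{"rx":0,"ry":0,"rz":0,"x":0,"y":0,"z":-0.8,"jaw":0},{"rx":0,"ry":0,"rz":0,"x":0,"y":0,"z":0,"jaw":0},{"rx":0,"ry":0,"rz":0,"x":0,"y":0,"z":0,"jaw":0}]'
python3 - <<'E'
from h import *
o=get_obs();p=o["tcp_pos"];f=grab_frame("wrist");cv2.imwrite("pics/w6.png",f[:,:,::-1])
from scipy.spatial.transform import Rotation as Q
y=Q.from_rotvec(o["orientation"]).as_matrix()[:,1];print("tooly deg",np.degrees(np.arctan2(y[1],y[0])))
m=(f.min(2)>150).astype(np.uint8);n,l,s,c=cv2.connectedComponentsWithStats(m)
for i in range(1,n):
    if s[i,4]>60:
        q=np.argwhere(l==i)[:,::-1].astype(np.float32);r_=cv2.minAreaRect(q);print(c[i],s[i,4],r_[1],ray("wrist",*c[i],.004))
E
```

```text
clock: 6.58
tcp_pos: [0.6161, 0.0019, 0.2475]
orientation: [3.066, 0.68, 0.011]
contact_force: [-0.5, 0.4, 0.0]
grip_width: 0.085
gripper_force: 0.0
clock: 7.62
tcp_pos: [0.4199, 0.1552, 0.2418]
orientation: [-2.007, -2.415, 0.004]
contact_force: [-0.6, 0.1, 0.1]
grip_width: 0.0427
gripper_force: 0.0
clock: 8.12
tcp_pos: [0.422, 0.1554, 0.1482]
orientation: [-2.014, -2.41, -0.0]
contact_force: [0.8, 0.6, 0.4]
grip_width: 0.0428
gripper_force: 0.0
tooly deg 10.231526225687157
[ 79.90101276 135.93125694] 43248 (211.99996948242188, 436.99993896484375) [0.19748674 0.19352113 0.004     ]
[590.08041448  59.45592528] 6852 (102.26940155029297, 81.70125579833984) [0.62336419 0.33335436 0.004     ]
[348.32303235  63.53307581] 2071 (64.39875793457031, 61.715476989746094) [0.42212536 0.29378617 0.004     ]
[320.94769231 221.90769231] 325 (9.165254592895508, 36.1397705078125) [0.42369689 0.15407057 0.004     ]
[131.35413734 324.21351478] 6393 (59.387969970703125, 191.7191162109375) [0.24796665 0.01114973 0.004     ]
[255.52892562 296.38016529] 242 (9.0997896194458, 36.55604934692383) [0.37174518 
[... 349 characters left out ...]
867317199707) [0.67489532 0.0596148  0.004     ]
[142.83974359 396.23076923] 156 (7.0710673332214355, 24.748737335205078) [ 0.2630998  -0.07766326  0.004     ]
[499.245 396.96 ] 200 (26.68425941467285, 9.068188667297363) [ 0.65655671 -0.00879001  0.004     ]
[463.89415482 434.89099526] 1266 (85.91221618652344, 23.116008758544922) [ 0.63278033 -0.06674192  0.004     ]
[163.05272109 448.63265306] 588 (16.042301177978516, 54.559513092041016) [ 0.28921972 -0.14798804  0.004     ]
[ 50.33571429 469.01428571] 140 (19.462024688720703, 9.107230186462402) [ 0.15778269 -0.20253919  0.004     ]
[138.79861111 472.80555556] 144 (8.121036529541016, 24.050758361816406) [ 0.26238791 -0.19004254  0.004     ]
```

View pics/w5.png

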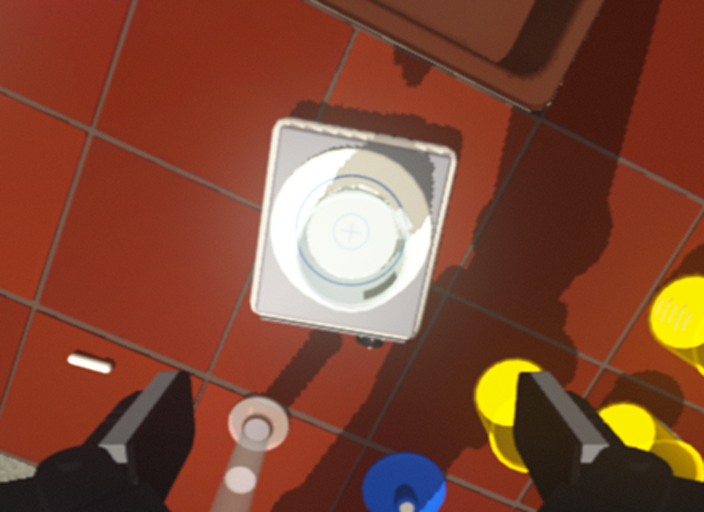

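View pics/w6.png

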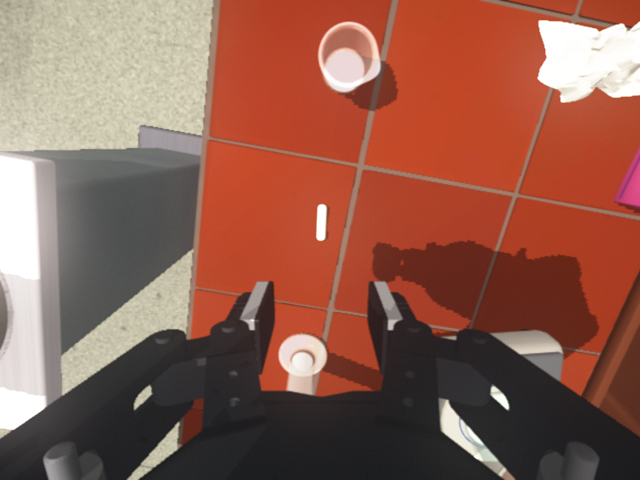

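After release the ring cross sits at (350,231), inside the floor disc centred at (350,238), so the beaker is centred. The wrist view shows the bar at (321,222), which maps to (0.424,0.154), and the jaws are aligned across it.

```bash
python3 -m jog '[{"rx":0,"ry":0,"rz":0,"x":0.03,"y":-0.02,"z":-0.8,"jaw":0},{"rx":0,"ry":0,"rz":0,"x":0,"y":0,"z":-0.8,"jaw":0},{"rx":0,"ry":0,"rz":0,"x":0,"y":0,"z":-0.6,"jaw":0},{"rx":0,"ry":0,"rz":0,"x":0,"y":0,"z":-0.1,"jaw":0},{"rx":0,"ry":0,"rz":0,"x":0,"y":0,"z":0,"jaw":0},{"rx":0,"ry":0,"rz":0,"x":0,"y":0,"z":0,"jaw":-0.2}]' 30
```

```text
clock: 8.93
tcp_pos: [0.4252, 0.1546, 0.0113]
orientation: [2.014, 2.409, 0.005]
contact_force: [0.5, -0.5, 0.2]
grip_width: 0.0341
gripper_force: 0.0
```

```bash
python3 -m jog '[{"rx":0,"ry":0,"rz":0,"x":0,"y":0,"z":-0.13,"jaw":-0.4},{"rx":0,"ry":0,"rz":0,"x":0,"y":0,"z":0,"jaw":-0.6},{"rx":0,"ry":0,"rz":0,"x":0,"y":0,"z":0,"jaw":-0.9},{"rx":0,"ry":0,"rz":0,"x":0,"y":0,"z":0,"jaw":-1},{"rx":0,"ry":0,"rz":0,"x":0,"y":0,"z":0,"jaw":-1},{"rx":0,"ry":0,"rz":0,"x":0,"y":0,"z":0,"jaw":-1}]' 30
python3 -m jog '[{"rx":0,"ry":0,"rz":0,"x":0,"y":0,"z":0.5,"jaw":-1},{"rx":0,"ry":0,"rz":0,"x":0,"y":0,"z":1,"jaw":-1},{"rx":0,"ry":0,"rz":0,"x":0,"y":0,"z":1,"jaw":-1},{"rx":0,"ry":0,"rz":0,"x":0,"y":0,"z":0,"jaw":-1}]'
```

```text
clock: 9.68
tcp_pos: [0.4236, 0.154, 0.0017]
orientation: [2.015, 2.411, 0.0]
contact_force: [-0.4, -0.5, 0.9]
grip_width: -0.0003
gripper_force: 0.0
clock: 10.18
tcp_pos: [0.4266, 0.1554, 0.1561]
orientation: [2.012, 2.406, 0.012]
contact_force: [0.6, -0.6, -1.2]
grip_width: -0.0002
gripper_force: 0.0
```

The jaws shut on nothing, so I'll look again.

```bash
python3 -m jog '[{"rx":0,"ry":0,"rz":0,"x":0,"y":0,"z":0,"jaw":0},{"rx":0,"ry":0,"rz":0,"x":0,"y":0,"z":0,"jaw":0},{"rx":0,"ry":0,"rz":0,"x":0,"y":0,"z":0,"jaw":0}]'
python3 - <<'E'
from h import *
o=get_obs();print(o["tcp_pos"]);f=grab_frame("wrist");cv2.imwrite("pics/w7.png",f[:,:,::-1])
E
```

```text
clock: 10.55
tcp_pos: [0.4227, 0.1537, 0.1505]
orientation: [-2.013, -2.41, 0.003]
contact_force: [0.5, 0.7, -0.1]
grip_width: 0.0425
gripper_force: 0.0
[0.42272234 0.15369688 0.15051622]
```

View pics/w7.png

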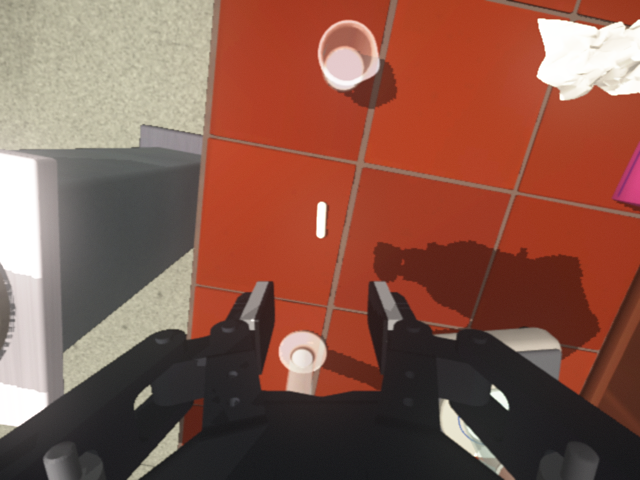

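The bar is unmoved at (321,220), so the tips closed above it. I'll descend with the jaws nearly shut until they feel the worktop.

```bash
python3 -m jog '[{"rx":0,"ry":0,"rz":0,"x":0,"y":0,"z":-0.8,"jaw":-0.55},{"rx":0,"ry":0,"rz":0,"x":0,"y":0,"z":-0.8,"jaw":-0.55},{"rx":0,"ry":0,"rz":0,"x":0,"y":0,"z":-0.7,"jaw":-0.55},{"rx":0,"ry":0,"rz":0,"x":0,"y":0,"z":0,"jaw":-0.55},{"rx":0,"ry":0,"rz":0,"x":0,"y":0,"z":0,"jaw":-0.55}]' 30
python3 -m jog '[{"rx":0,"ry":0,"rz":0,"x":0,"y":0,"z":-0.15,"jaw":-0.55},{"rx":0,"ry":0,"rz":0,"x":0,"y":0,"z":0,"jaw":-0.55},{"rx":0,"ry":0,"rz":0,"x":0,"y":0,"z":0,"jaw":-0.55}]'
python3 -m jog '[{"rx":0,"ry":0,"rz":0,"x":0,"y":0,"z":-0.05,"jaw":-0.55},{"rx":0,"ry":0,"rz":0,"x":0,"y":0,"z":0,"jaw":-0.55},{"rx":0,"ry":0,"rz":0,"x":0,"y":0,"z":0,"jaw":-0.55}]'
python3 - <<'E'
from h import *
o=get_obs();print(o["tcp_pos"]);f=grab_frame("wrist");cv2.imwrite("pics/w8.png",cv2.resize(f[150:350,200:440],None,fx=2,fy=2)[:,:,::-1])
E
```

```text
clock: 11.22
tcp_pos: [0.4241, 0.1545, 0.0146]
orientation: [2.014, 2.411, 0.001]
contact_force: [-0.2, -0.2, 0.6]
grip_width: 0.0191
gripper_force: 0.0
clock: 11.6
tcp_pos: [0.4239, 0.154, 0.0052]
orientation: [2.014, 2.41, 0.001]
contact_force: [0.1, -0.6, -0.6]
grip_width: 0.0192
gripper_force: 0.0
clock: 11.98
tcp_pos: [0.4235, 0.154, 0.0017]
orientation: [-2.015, -2.411, 0.0]
contact_force: [0.9, -0.0, -0.0]
grip_width: 0.019
gripper_force: 0.0
[0.42354822 0.15396195 0.00169408]
```

View pics/w8.png

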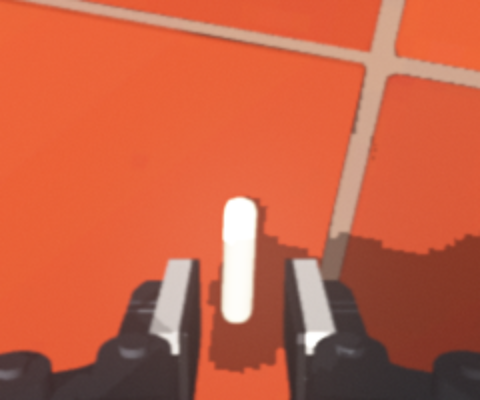

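The bar, centred at crop (237,260), sits forward of the pads, which start at row 262. I'll compute the shift.

```bash
python3 - <<'E'
from h import *
print(ray("wrist",318.5,280,.004), pix("wrist",get_obs()["tcp_pos"]))
E
python3 -m jog '[{"rx":0,"ry":0,"rz":0,"x":0,"y":0.12,"z":-0.04,"jaw":-0.55},{"rx":0,"ry":0,"rz":0,"x":0,"y":0,"z":0,"jaw":-0.55},{"rx":0,"ry":0,"rz":0,"x":0,"y":0,"z":0,"jaw":-0.55}]'
python3 -m jog '[{"rx":0,"ry":0,"rz":0,"x":0,"y":0,"z":-0.04,"jaw":-0.55},{"rx":0,"ry":0,"rz":0,"x":0,"y":0,"z":0,"jaw":-0.55},{"rx":0,"ry":0,"rz":0,"x":0,"y":0,"z":0,"jaw":-0.55}]'
```

```text
[0.42246531 0.15360342 0.004     ] (np.float64(320.6099030296811), np.float64(278.0302252118109))
clock: 12.4
tcp_pos: [0.4235, 0.1613, -0.0008]
orientation: [-2.014, -2.411, 0.0]
contact_force: [-0.1, -0.4, 0.1]
grip_width: 0.0193
gripper_force: 0.0
clock: 12.78
tcp_pos: [0.4235, 0.1611, -0.0031]
orientation: [-2.015, -2.41, 0.0]
contact_force: [-0.6, -0.0, -0.3]
grip_width: 0.0193
gripper_force: 0.0
```

The ray puts the bar at the TCP itself, so the tips are simply still above it (they swing down as they close). I'll undo the y shift and go lower with a 13 mm opening.

```bash
python3 -m jog '[{"rx":0,"ry":0,"rz":0,"x":0,"y":-0.11,"z":0,"jaw":-0.7},{"rx":0,"ry":0,"rz":0,"x":0,"y":0,"z":0,"jaw":-0.7},{"rx":0,"ry":0,"rz":0,"x":0,"y":0,"z":-0.04,"jaw":-0.7},{"rx":0,"ry":0,"rz":0,"x":0,"y":0,"z":0,"jaw":-0.7},{"rx":0,"ry":0,"rz":0,"x":0,"y":0,"z":0,"jaw":-0.7}]'
python3 -m jog '[{"rx":0,"ry":0,"rz":0,"x":0,"y":0,"z":-0.04,"jaw":-0.7},{"rx":0,"ry":0,"rz":0,"x":0,"y":0,"z":0,"jaw":-0.7},{"rx":0,"ry":0,"rz":0,"x":0,"y":0,"z":0,"jaw":-0.7}]'
python3 - <<'E'
from h import *
o=get_obs();print(o["tcp_pos"],o["joints"]);f=grab_frame("wrist");g=grab_frame("side")[220:340,260:420]
a=np.hstack([cv2.resize(f[150:350,200:440],None,fx=1.5,fy=1.5),cv2.resize(g,(400,300),interpolation=2)])
cv2.imwrite("pics/w9.png",a[:,:,::-1])
E
```

```text
clock: 13.4
tcp_pos: [0.4235, 0.1547, -0.0055]
orientation: [-2.014, -2.411, -0.0]
contact_force: [0.2, 0.9, 0.9]
grip_width: 0.013
gripper_force: 0.0
clock: 13.78
tcp_pos: [0.4235, 0.1546, -0.0079]
orientation: [-2.014, -2.411, 0.0]
contact_force: [-0.2, 0.2, -0.8]
grip_width: 0.0127
gripper_force: 0.0
[ 0.42352614  0.15457934 -0.00792508] [-0.10639435  0.4982607  -0.45622349  2.20523589  0.43484743  0.52331651
 -0.71736075]
```

View pics/w9.png

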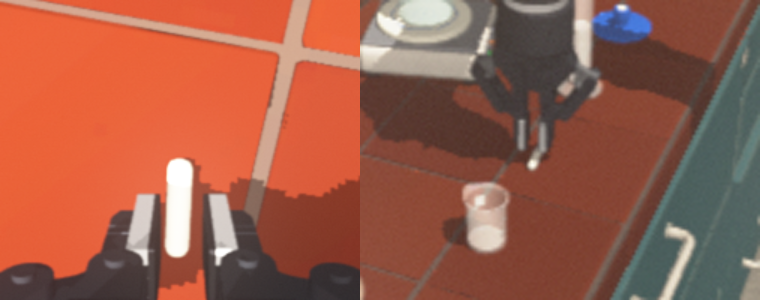

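```bash
python3 -m jog '[{"rx":0,"ry":0,"rz":0,"x":0,"y":0.1,"z":-0.04,"jaw":-0.7},{"rx":0,"ry":0,"rz":0,"x":0,"y":0,"z":0,"jaw":-0.7},{"rx":0,"ry":0,"rz":0,"x":0,"y":0,"z":0,"jaw":-0.7}]'
python3 -m jog '[{"rx":0,"ry":0,"rz":0,"x":0,"y":0,"z":-0.03,"jaw":-0.7},{"rx":0,"ry":0,"rz":0,"x":0,"y":0,"z":0,"jaw":-0.7},{"rx":0,"ry":0,"rz":0,"x":0,"y":0,"z":0,"jaw":-0.7}]'
```

```text
clock: 14.25
tcp_pos: [0.4235, 0.1607, -0.0103]
orientation: [-2.014, -2.411, 0.0]
contact_force: [0.1, -0.1, -0.9]
grip_width: 0.0129
gripper_force: 0.0
clock: 14.62
tcp_pos: [0.4236, 0.1605, -0.0121]
orientation: [2.015, 2.41, -0.0]
contact_force: [-0.3, -0.8, -0.4]
grip_width: 0.0128
gripper_force: 0.0
```

```bash
python3 -m jog '[{"rx":0,"ry":0,"rz":0,"x":0,"y":0,"z":0,"jaw":-1},{"rx":0,"ry":0,"rz":0,"x":0,"y":0,"z":0,"jaw":-1},{"rx":0,"ry":0,"rz":0,"x":0,"y":0,"z":0,"jaw":-1},{"rx":0,"ry":0,"rz":0,"x":0,"y":0,"z":0,"jaw":-1}]' 30
```

```text
clock: 15.12
tcp_pos: [0.4236, 0.1605, -0.0121]
orientation: [2.015, 2.411, 0.0]
contact_force: [1.2, -0.4, -0.5]
grip_width: -0.0001
gripper_force: 0.0
```

Still above the bar: the tips really sit higher than the reported TCP, which also explains the apparent forward offset (parallax). I'll undo y, reopen and step down to contact.

```bash
python3 -m jog '[{"rx":0,"ry":0,"rz":0,"x":0,"y":-0.08,"z":0,"jaw":-0.65},{"rx":0,"ry":0,"rz":0,"x":0,"y":0,"z":0,"jaw":-0.65},{"rx":0,"ry":0,"rz":0,"x":0,"y":0,"z":-0.05,"jaw":-0.65},{"rx":0,"ry":0,"rz":0,"x":0,"y":0,"z":0,"jaw":-0.65},{"rx":0,"ry":0,"rz":0,"x":0,"y":0,"z":0,"jaw":-0.65}]'
python3 -m jog '[{"rx":0,"ry":0,"rz":0,"x":0,"y":0,"z":-0.05,"jaw":-0.65},{"rx":0,"ry":0,"rz":0,"x":0,"y":0,"z":0,"jaw":-0.65},{"rx":0,"ry":0,"rz":0,"x":0,"y":0,"z":0,"jaw":-0.65}]'
```

```text
clock: 15.75
tcp_pos: [0.4235, 0.1558, -0.0151]
orientation: [-2.014, -2.411, 0.0]
contact_force: [-0.4, -0.1, 0.3]
grip_width: 0.0148
gripper_force: 0.0
clock: 16.12
tcp_pos: [0.4235, 0.1557, -0.0181]
orientation: [-2.015, -2.411, 0.0]
contact_force: [-0.3, -0.9, -0.4]
grip_width: 0.0149
gripper_force: 0.0
```

```bash
python3 - <<'E'
from h import *
# bar in side view, and image position of wrist bar, numbers only
f=grab_frame("wrist");m=(f.min(2)>200).astype(np.uint8);m[:200]=0;m[360:]=0;m[:,:290]=0;m[:,350:]=0
n,l,s,c=cv2.connectedComponentsWithStats(m);print([(c[i].round(),s[i].tolist()) for i in range(1,n) if s[i,4]>40])
print(pix("wrist",[.4237,.154,.004]),pix("wrist",get_obs()["tcp_pos"]))
E
```

```text
[(array([318., 298.]), [310, 265, 18, 69, 1054]), (array([293., 292.]), [290, 280, 9, 27, 183]), (array([347., 299.]), [343, 280, 7, 46, 186])]
(np.float64(320.2764005424837), np.float64(299.0713981077717)) (np.float64(320.5806752398654), np.float64(278.02872814489433))
```

Pad edges now span about 46 px against the bar's 69 px (22 mm to 35 mm), so the tips are at bar level. I'll lower slightly more and close.

```bash
python3 -m jog '[{"rx":0,"ry":0,"rz":0,"x":0,"y":0,"z":-0.03,"jaw":-0.65},{"rx":0,"ry":0,"rz":0,"x":0,"y":0,"z":0,"jaw":-0.65},{"rx":0,"ry":0,"rz":0,"x":0,"y":0,"z":0,"jaw":-0.65}]'
python3 -m jog '[{"rx":0,"ry":0,"rz":0,"x":0,"y":0,"z":0,"jaw":-1},{"rx":0,"ry":0,"rz":0,"x":0,"y":0,"z":0,"jaw":-1},{"rx":0,"ry":0,"rz":0,"x":0,"y":0,"z":0,"jaw":-1},{"rx":0,"ry":0,"rz":0,"x":0,"y":0,"z":0,"jaw":-1}]' 30
```

```text
clock: 16.55
tcp_pos: [0.4235, 0.1558, -0.0199]
orientation: [-2.015, -2.411, 0.0]
contact_force: [0.4, -0.2, -0.2]
grip_width: 0.0147
gripper_force: 0.0
clock: 17.05
tcp_pos: [0.4248, 0.1562, -0.0189]
orientation: [2.014, 2.409, 0.003]
contact_force: [-1.1, -1.2, 10.7]
grip_width: 0.0003
gripper_force: 23.0
```

```bash
python3 -m jog '[{"rx":0,"ry":0,"rz":0,"x":0,"y":0,"z":0.05,"jaw":-0.6},{"rx":0,"ry":0,"rz":0,"x":0,"y":0,"z":0.3,"jaw":-0.2},{"rx":0,"ry":0,"rz":0,"x":0,"y":0,"z":1,"jaw":0},{"rx":0,"ry":0,"rz":0,"x":0,"y":0,"z":1,"jaw":0},{"rx":0,"ry":0,"rz":0,"x":0,"y":0,"z":0,"jaw":0},{"rx":0,"ry":0,"rz":0,"x":0,"y":0,"z":0,"jaw":0}]'
cat >> h.py <<'E'
def bar(z=.004):
    f=grab_frame("wrist");m=(f.min(2)>170).astype(np.uint8);n,l,s,c=cv2.connectedComponentsWithStats(m)
    for i in range(1,n):
        if 100<s[i,4]<1500 and s[i,1]<340:
            q=np.argwhere(l==i)[:,::-1].astype(np.float32);(a,b),(w,h),_=cv2.minAreaRect(q)
            v=np.linalg.svd(q-q.mean(0),full_matrices=False)[2][0]
            if max(w,h)>2.5*min(w,h):
                p=ray("wrist",*c[i],z);d=ray("wrist",*(c[i]+20*v),z)-p
                print(c[i].round(1),s[i,4],round(w,1),round(h,1),p.round(4),"ang",np.degrees(np.arctan2(d[1],d[0])).round(1))
E
python3 - <<'E'
from h import *
bar();print(get_obs()["tcp_pos"])
E
```

```text
clock: 17.8
tcp_pos: [0.4233, 0.1552, 0.1209]
orientation: [2.015, 2.41, -0.001]
contact_force: [0.1, -0.1, -0.5]
grip_width: 0.0431
gripper_force: 0.0
[320.6 228.2] 384 39.0 10.0 [0.4228 0.1541 0.004 ] ang -80.5
[256.  296.4] 265 10.0 32.4 [0.3752 0.0791 0.004 ] ang -104.8
[384.2 293.9] 210 26.9 9.4 [0.4919 0.1027 0.004 ] ang -56.8
[0.42271064 0.15505732 0.12016343]
```

The bar is still in place at (0.423,0.154), so the tips closed on its upper half. They stand about 25 mm above the reported TCP, and the beaker's grip at the rim agrees. I'll go lower.

```bash
python3 -m jog '[{"rx":0,"ry":0,"rz":0,"x":0,"y":0,"z":-0.8,"jaw":-0.6},{"rx":0,"ry":0,"rz":0,"x":0,"y":0,"z":-0.8,"jaw":-0.6},{"rx":0,"ry":0,"rz":0,"x":0,"y":0,"z":-0.6,"jaw":-0.6},{"rx":0,"ry":0,"rz":0,"x":0,"y":0,"z":0,"jaw":-0.65},{"rx":0,"ry":0,"rz":0,"x":0,"y":0,"z":-0.14,"jaw":-0.65},{"rx":0,"ry":0,"rz":0,"x":0,"y":0,"z":0,"jaw":-0.65},{"rx":0,"ry":0,"rz":0,"x":0,"y":0,"z":0,"jaw":-0.65}]'
python3 -m jog '[{"rx":0,"ry":0,"rz":0,"x":0,"y":0,"z":-0.03,"jaw":-0.65},{"rx":0,"ry":0,"rz":0,"x":0,"y":0,"z":0,"jaw":-0.65},{"rx":0,"ry":0,"rz":0,"x":0,"y":0,"z":0,"jaw":-0.65}]'
```

```text
clock: 18.73
tcp_pos: [0.4242, 0.1559, -0.0184]
orientation: [2.014, 2.41, 0.002]
contact_force: [0.7, 0.3, 1.1]
grip_width: 0.0151
gripper_force: 0.0
clock: 19.1
tcp_pos: [0.4237, 0.1557, -0.021]
orientation: [2.015, 2.41, 0.0]
contact_force: [0.3, 0.1, 0.3]
grip_width: 0.0148
gripper_force: 0.0
```

```bash
python3 -m jog '[{"rx":0,"ry":0,"rz":0,"x":0,"y":0,"z":-0.05,"jaw":-0.65},{"rx":0,"ry":0,"rz":0,"x":0,"y":0,"z":0,"jaw":-0.65},{"rx":0,"ry":0,"rz":0,"x":0,"y":0,"z":0,"jaw":-0.65}]'
python3 -m jog '[{"rx":0,"ry":0,"rz":0,"x":0,"y":0,"z":0,"jaw":-1},{"rx":0,"ry":0,"rz":0,"x":0,"y":0,"z":0,"jaw":-1},{"rx":0,"ry":0,"rz":0,"x":0,"y":0,"z":0,"jaw":-1},{"rx":0,"ry":0,"rz":0,"x":0,"y":0,"z":0,"jaw":-1}]' 25
```

```text
clock: 19.48
tcp_pos: [0.4235, 0.1558, -0.0242]
orientation: [-2.014, -2.411, 0.0]
contact_force: [-0.3, 0.4, -0.1]
grip_width: 0.0149
gripper_force: 0.0
clock: 19.98
tcp_pos: [0.4235, 0.1558, -0.0241]
orientation: [2.015, 2.411, 0.0]
contact_force: [-0.7, -0.3, 1.9]
grip_width: 0.0066
gripper_force: 26.5
```

```bash
python3 -m jog '[{"rx":0,"ry":0,"rz":0,"x":0,"y":0,"z":0,"jaw":-0.65},{"rx":0,"ry":0,"rz":0,"x":0,"y":0,"z":0,"jaw":-0.65},{"rx":0,"ry":0,"rz":0,"x":0,"y":0,"z":-0.05,"jaw":-0.65},{"rx":0,"ry":0,"rz":0,"x":0,"y":0,"z":0,"jaw":-0.65},{"rx":0,"ry":0,"rz":0,"x":0,"y":0,"z":0,"jaw":-1},{"rx":0,"ry":0,"rz":0,"x":0,"y":0,"z":0,"jaw":-1},{"rx":0,"ry":0,"rz":0,"x":0,"y":0,"z":0,"jaw":-1},{"rx":0,"ry":0,"rz":0,"x":0,"y":0,"z":0,"jaw":-1}]' 25
```

```text
clock: 20.98
tcp_pos: [0.4236, 0.1557, -0.0271]
orientation: [2.015, 2.41, 0.0]
contact_force: [-0.4, 0.9, 0.3]
grip_width: 0.007
gripper_force: 27.8
```

```bash
python3 -m jog '[{"rx":0,"ry":0,"rz":0,"x":0,"y":0,"z":0.4,"jaw":-1},{"rx":0,"ry":0,"rz":0,"x":0,"y":0,"z":0.9,"jaw":-1},{"rx":0,"ry":0,"rz":0,"x":0,"y":0,"z":0.9,"jaw":-1},{"rx":0,"ry":0,"rz":0,"x":0,"y":0,"z":0.9,"jaw":-1},{"rx":0,"ry":0,"rz":0,"x":0,"y":0,"z":0,"jaw":-1}]'
python3 -m jog '[{"rx":0,"ry":0,"rz":0,"x":0.66,"y":-0.49,"z":0,"jaw":-1},{"rx":0,"ry":0,"rz":0,"x":0.66,"y":-0.49,"z":0,"jaw":-1},{"rx":0,"ry":0,"rz":0,"x":0.66,"y":-0.49,"z":0,"jaw":-1},{"rx":0,"ry":0,"rz":0,"x":0.66,"y":-0.49,"z":0,"jaw":-1},{"rx":0,"ry":0,"rz":0,"x":0.66,"y":-0.49,"z":0,"jaw":-1},{"rx":0,"ry":0,"rz":0,"x":0,"y":0,"z":0,"jaw":-1},{"rx":0,"ry":0,"rz":0,"x":0,"y":0,"z":0,"jaw":-1}]'
python3 - <<'E'
from h import *
bar(.13);o=get_obs();print(o["tcp_pos"])
# plate disc: bright blob fit via hsv low saturation around predicted
print(pix("wrist",[.622,.0065,.055]),pix("wrist",[.6215,.007,.12]))
f=grab_frame("wrist");cv2.imwrite("pics/w10.png",f[:,:,::-1])
E
```

```text
clock: 21.6
tcp_pos: [0.4263, 0.157, 0.1629]
orientation: [2.012, 2.406, 0.011]
contact_force: [-0.1, -0.1, 0.2]
grip_width: 0.007
gripper_force: 27.8
clock: 22.48
tcp_pos: [0.6204, 0.0094, 0.1576]
orientation: [-2.013, -2.409, 0.002]
contact_force: [-0.4, 0.9, -0.5]
grip_width: 0.0073
gripper_force: 27.8
[0.6202407  0.00997893 0.15804985]
(np.float64(322.07063820510837), np.float64(235.26773311751407)) (np.float64(321.7609399939794), np.float64(260.2840335264686))
```

```bash
python3 -m jog '[{"rx":0,"ry":0,"rz":0,"x":0.02,"y":-0.02,"z":-0.6,"jaw":-1},{"rx":0,"ry":0,"rz":0,"x":0,"y":0,"z":-0.6,"jaw":-1},{"rx":0,"ry":0,"rz":0,"x":0,"y":0,"z":-0.4,"jaw":-1},{"rx":0,"ry":0,"rz":0,"x":0,"y":0,"z":0,"jaw":-1},{"rx":0,"ry":0,"rz":0,"x":0,"y":0,"z":0,"jaw":-1}]'
```

```text
clock: 23.2
tcp_pos: [0.6232, 0.0084, 0.0642]
orientation: [2.013, 2.411, 0.002]
contact_force: [0.5, -0.1, -0.0]
grip_width: 0.007
gripper_force: 27.8
```

```bash
python3 -m jog '[{"rx":0,"ry":0,"rz":0,"x":0,"y":0,"z":-0.1,"jaw":-1},{"rx":0,"ry":0,"rz":0,"x":0,"y":0,"z":-0.07,"jaw":-1},{"rx":0,"ry":0,"rz":0,"x":0,"y":0,"z":0,"jaw":-1},{"rx":0,"ry":0,"rz":0,"x":0,"y":0,"z":0,"jaw":-0.6},{"rx":0,"ry":0,"rz":0,"x":0,"y":0,"z":0,"jaw":-0.6},{"rx":0,"ry":0,"rz":0,"x":0,"y":0,"z":0,"jaw":-0.6}]'
python3 -m jog '[{"rx":0,"ry":0,"rz":0,"x":0,"y":0,"z":0.5,"jaw":-0.6},{"rx":0,"ry":0,"rz":0,"x":0,"y":0,"z":1,"jaw":-0.6},{"rx":0,"ry":0,"rz":0,"x":0,"y":0,"z":1,"jaw":-0.2},{"rx":0,"ry":0,"rz":0,"x":0,"y":0,"z":1,"jaw":0},{"rx":0,"ry":0,"rz":0,"x":0,"y":0,"z":0,"jaw":0},{"rx":0,"ry":0,"rz":0,"x":0,"y":0,"z":0,"jaw":0}]'
python3 - <<'E'
from h import *
o=get_obs();print(o["tcp_pos"])
f=grab_frame("wrist");cv2.imwrite("pics/w11.png",f[:,:,::-1]);g=cv2.cvtColor(f,6)
print("plate",pix("wrist",[.622,.0065,.055]),"rim",pix("wrist",[.6215,.007,.12]))
b=cv2.cvtColor(f,cv2.COLOR_RGB2HSV);m=((b[...,0]>100)&(b[...,0]<130)&(b[...,1]>60)).astype(np.uint8)*255
u,v=map(int,pix("wrist",[.622,.0065,.055]));m2=np.zeros_like(m);m2[v-90:v+90,u-90:u+90]=m[v-90:v+90,u-90:u+90]
q=np.argwhere(m2>0)[:,::-1].astype(np.float32);print("blue px",len(q),q.min(0),q.max(0))
L,T=int(u-60),int(v-60);sub=g[T:T+120,L:L+120]
for r0 in range(0,120,4):print("".join(" .:-=+*#%@"[min(9,int(x)*10//256)] for x in sub[r0,::2]))
E
```

```text
clock: 23.95
tcp_pos: [0.6228, 0.0076, 0.0528]
orientation: [2.015, 2.41, 0.0]
contact_force: [0.1, 0.5, -0.4]
grip_width: 0.0167
gripper_force: 0.0
clock: 24.7
tcp_pos: [0.6224, 0.0074, 0.2623]
orientation: [-2.015, -2.41, 0.001]
contact_force: [-0.6, -0.3, -1.2]
grip_width: 0.0425
gripper_force: 0.0
[0.62238811 0.00735937 0.26229166]
plate (np.float64(320.8941828064116), np.float64(208.86326326623845)) rim (np.float64(320.4159736158654), np.float64(221.02333882686895))Traceback (most recent call last):
  File "<stdin>", line 7, in <module>
    return umr_minimum(a, axis, None, out, keepdims, initial, where)
ValueError: zero-size array to reduction operation minimum which has no identity
```

```bash
python3 - <<'E'
from h import *
f=cv2.imread("pics/w11.png");g=cv2.cvtColor(f,6);u,v=pix("wrist",[.622,.0065,.055])
s=pix("wrist",[.622,.0565,.055])[1];k=abs(s-v)/50;print("px/mm",k)
sub=cv2.medianBlur(g,3)
for nm,r,z in(("plate",55,.055),("ring/floor",35,.055),("rim",34.5,.12)):
    kk=k*(1.3 if z>.1 else 1)
    c=cv2.HoughCircles(sub,cv2.HOUGH_GRADIENT,1,5,param1=80,param2=12,minRadius=int(r*kk*.93),maxRadius=int(r*kk*1.07)+1)
    if c is not None:
        for a in [a for a in c[0] if np.hypot(a[0]-u,a[1]-v)<30][:3]:print(nm,a,ray("wrist",a[0],a[1],z).round(4))
w=g[int(v)-30:int(v)+45,int(u)-35:int(u)+35];print(w.min(),np.percentile(w,[5,25,50,75,95]))
# bar: thin bright ridge or shaded outline
for t in(cv2.MORPH_TOPHAT,cv2.MORPH_BLACKHAT):
    h=cv2.morphologyEx(g,t,np.ones((13,13)));m=np.zeros_like(g);y0,x0=int(v)-30,int(u)-35
    m[y0:y0+75,x0:x0+70]=h[y0:y0+75,x0:x0+70]>18
    n,l,st,c=cv2.connectedComponentsWithStats(m)
    print([(c[i].round(0).tolist(),st[i,2:].tolist()) for i in range(1,n) if st[i,4]>25])
E
```

```text
px/mm 0.8866525807049027
plate [319.5 205.5  48. ] [0.6198 0.01   0.055 ]
plate [320.5 210.5  52.4] [0.6219 0.0046 0.055 ]
plate [326.5 200.5  45.7] [0.6265 0.017  0.055 ]
ring/floor [317.5 214.5  33.4] [ 6.193e-01 -6.000e-04  5.500e-02]
ring/floor [321.5 210.5  30.1] [0.623  0.0048 0.055 ]
ring/floor [317.5 206.5  30.1] [0.6177 0.0085 0.055 ]
rim [326.5 200.5  40.2] [0.6236 0.0273 0.12  ]
rim [312.5 198.5  39.1] [0.6104 0.0268 0.12  ]
rim [312.5 203.5  41.3] [0.6112 0.0222 0.12  ]
127 [195. 231. 250. 251. 255.]
[([327.0, 188.0], [17, 5, 46]), ([344.0, 236.0], [31, 50, 418]), ([296.0, 240.0], [30, 30, 308]), ([351.0, 250.0], [12, 7, 50])]
[([347.0, 195.0], [20, 25, 151]), ([317.0, 232.0], [65, 42, 781]), ([348.0, 248.0], [20, 14, 109])]
```

The scene there is overexposed white on white, so I'll verify the bar later from the side. Next, the lid.

```bash
python3 -m jog '[{"rx":0,"ry":0,"rz":0,"x":-0.66,"y":-0.49,"z":0,"jaw":0},{"rx":0,"ry":0,"rz":0,"x":-0.66,"y":-0.49,"z":0,"jaw":0},{"rx":0,"ry":0,"rz":0,"x":-0.66,"y":-0.49,"z":0,"jaw":0},{"rx":0,"ry":0,"rz":0,"x":-0.66,"y":-0.49,"z":0,"jaw":0},{"rx":0,"ry":0,"rz":0,"x":-0.66,"y":-0.49,"z":0,"jaw":0},{"rx":0,"ry":0,"rz":0,"x":0,"y":0,"z":-0.9,"jaw":0},{"rx":0,"ry":0,"rz":0,"x":0,"y":0,"z":-0.9,"jaw":0},{"rx":0,"ry":0,"rz":0,"x":0,"y":0,"z":0,"jaw":0}]'
cat >> h.py <<'E'
def blue(cam="wrist",zf=.009,zd=.033):
    f=grab_frame(cam);b=cv2.cvtColor(f,cv2.COLOR_RGB2HSV);m=((b[...,0]>100)&(b[...,0]<125)&(b[...,1]>150)&(b[...,2]>70)).astype(np.uint8)
    cs=cv2.findContours(m,cv2.RETR_EXTERNAL,cv2.CHAIN_APPROX_NONE)[0];c=max(cs,key=cv2.contourArea)
    h=cv2.convexHull(c);e=cv2.fitEllipse(h);print("flange",e,ray(cam,*e[0],zf).round(4))
    k=np.zeros_like(m);cv2.drawContours(k,[c],-1,1,-1);k&=(f.min(2)>150).astype(np.uint8)
    if k.sum()>5:
        p=np.argwhere(k)[:,::-1].mean(0);print("dot",p.round(1),int(k.sum()),ray(cam,*p,zd).round(4))
E
python3 - <<'E'
from h import *
blue();print(get_obs()["tcp_pos"],get_obs()["clock"])
E
```

```text
clock: 25.75
tcp_pos: [0.4204, -0.1385, 0.1507]
orientation: [-2.008, -2.403, 0.006]
contact_force: [-0.2, -0.1, 0.6]
grip_width: 0.0425
gripper_force: 0.0
flange ((329.3432312011719, 217.5531005859375), (75.37649536132812, 76.81443786621094), 71.38261413574219) [ 0.43   -0.1345  0.009 ]
dot [329.7 224.8] 126 [ 0.4301 -0.136   0.033 ]
[ 0.4229089  -0.1388359   0.15326792] 25.8
```

```bash
python3 -m jog '[{"rx":0,"ry":0,"rz":0,"x":0,"y":0,"z":0,"jaw":0},{"rx":0,"ry":0,"rz":0,"x":0,"y":0,"z":0,"jaw":0}]'; python3 - <<'E'
from h import *
blue();print(get_obs()["tcp_pos"],get_obs()["clock"])
E
```

```text
clock: 26.05
tcp_pos: [0.4262, -0.1397, 0.1564]
orientation: [2.013, 2.408, 0.002]
contact_force: [-1.0, -0.3, -0.0]
grip_width: 0.0422
gripper_force: 0.0
flange ((321.03363037109375, 212.7352294921875), (74.54850006103516, 75.49165344238281), 78.4600830078125) [ 0.4257 -0.1332  0.009 ]
dot [321.  219.5] 125 [ 0.4258 -0.1345  0.033 ]
[ 0.42595714 -0.13964659  0.15620371] 26.1
```

```bash
python3 -m jog '[{"rx":0,"ry":0,"rz":0,"x":0,"y":0.08,"z":-0.8,"jaw":0},{"rx":0,"ry":0,"rz":0,"x":0,"y":0,"z":-0.8,"jaw":0},{"rx":0,"ry":0,"rz":0,"x":0,"y":0,"z":-0.7,"jaw":0},{"rx":0,"ry":0,"rz":0,"x":0,"y":0,"z":-0.3,"jaw":0},{"rx":0,"ry":0,"rz":0,"x":0,"y":0,"z":0,"jaw":0},{"rx":0,"ry":0,"rz":0,"x":0,"y":0,"z":0,"jaw":0}]' 30
python3 - <<'E'
from h import *
blue();print(get_obs()["tcp_pos"],get_obs()["clock"])
E
```

```text
clock: 26.85
tcp_pos: [0.4259, -0.1349, -0.0002]
orientation: [2.014, 2.409, 0.001]
contact_force: [0.1, -0.2, 0.1]
grip_width: 0.0428
gripper_force: 0.0
flange ((311.74932861328125, 287.01373291015625), (109.83196258544922, 134.84703063964844), 133.6317596435547) [ 0.4217 -0.137   0.009 ]
dot [321.1 306.3] 539 [ 0.4261 -0.1349  0.033 ]
[ 4.26019441e-01 -1.34976971e-01 -2.18093685e-05] 26.9
```

```bash
python3 -m jog '[{"rx":0,"ry":0,"rz":0,"x":0,"y":0,"z":-0.2,"jaw":0},{"rx":0,"ry":0,"rz":0,"x":0,"y":0,"z":0,"jaw":0},{"rx":0,"ry":0,"rz":0,"x":0,"y":0,"z":0,"jaw":-1},{"rx":0,"ry":0,"rz":0,"x":0,"y":0,"z":0,"jaw":-1},{"rx":0,"ry":0,"rz":0,"x":0,"y":0,"z":0,"jaw":-1},{"rx":0,"ry":0,"rz":0,"x":0,"y":0,"z":0,"jaw":-1}]' 30
```

```text
clock: 27.65
tcp_pos: [0.4248, -0.1346, -0.0131]
orientation: [2.015, 2.41, 0.0]
contact_force: [-1.5, 0.8, 4.3]
grip_width: 0.0187
gripper_force: 29.4
```

```bash
python3 -m jog '[{"rx":0,"ry":0,"rz":0,"x":0,"y":0,"z":0.4,"jaw":-1},{"rx":0,"ry":0,"rz":0,"x":0,"y":0,"z":0.9,"jaw":-1},{"rx":0,"ry":0,"rz":0,"x":0,"y":0,"z":0.9,"jaw":-1},{"rx":0,"ry":0,"rz":0,"x":0,"y":0,"z":0.8,"jaw":-1},{"rx":0,"ry":0,"rz":0,"x":0,"y":0,"z":0,"jaw":-1}]'
python3 -m jog '[{"rx":0,"ry":0,"rz":0,"x":0.655,"y":0.47,"z":0,"jaw":-1},{"rx":0,"ry":0,"rz":0,"x":0.655,"y":0.47,"z":0,"jaw":-1},{"rx":0,"ry":0,"rz":0,"x":0.655,"y":0.47,"z":0,"jaw":-1},{"rx":0,"ry":0,"rz":0,"x":0.655,"y":0.47,"z":0,"jaw":-1},{"rx":0,"ry":0,"rz":0,"x":0.655,"y":0.47,"z":0,"jaw":-1},{"rx":0,"ry":0,"rz":0,"x":0,"y":0,"z":0,"jaw":-1},{"rx":0,"ry":0,"rz":0,"x":0,"y":0,"z":0,"jaw":-1},{"rx":0,"ry":0,"rz":0,"x":0,"y":0,"z":0,"jaw":-1}]'
python3 - <<'E'
from h import *
o=get_obs();p=o["tcp_pos"];b=p[2]+.0131
blue(zf=b+.009,zd=b+.033);print(p)
f=grab_frame("wrist");cv2.imwrite("pics/w12.png",f[:,:,::-1])
f=grab_frame("side");cv2.imwrite("pics/s12.png",f[:,:,::-1]);print(pix("side",[.622,.007,.055]),pix("side",[.622,.007,.12]))
E
```

```text
clock: 28.28
tcp_pos: [0.4274, -0.1354, 0.1701]
orientation: [2.011, 2.404, 0.004]
contact_force: [0.6, 0.7, -0.2]
grip_width: 0.0186
gripper_force: 29.5
clock: 29.28
tcp_pos: [0.6202, 0.005, 0.166]
orientation: [-2.016, -2.409, 0.003]
contact_force: [-0.3, -1.4, 0.3]
grip_width: 0.0185
gripper_force: 29.6
flange ((321.4085388183594, 294.514404296875), (133.9809112548828, 151.83743286132812), 77.59657287597656) [0.6207 0.0056 0.1881]
dot [320.7 321.8] 600 [0.6205 0.0045 0.2121]
[0.62017475 0.00499813 0.16598357]
(np.float64(285.59118245027304), np.float64(225.97547702999154)) (np.float64(284.72939875517073), np.float64(206.02926915123146))
```

The lid is held centred at the TCP. To get the beaker's position properly I'll swing aside and difference the fixed cameras against the first pictures.

```bash
python3 -m jog '[{"rx":0,"ry":0,"rz":0,"x":-0.2,"y":-0.9,"z":0.2,"jaw":-1},{"rx":0,"ry":0,"rz":0,"x":-0.2,"y":-0.9,"z":0.2,"jaw":-1},{"rx":0,"ry":0,"rz":0,"x":-0.2,"y":-0.9,"z":0.1,"jaw":-1},{"rx":0,"ry":0,"rz":0,"x":-0.2,"y":-0.9,"z":0,"jaw":-1},{"rx":0,"ry":0,"rz":0,"x":-0.2,"y":-0.9,"z":0,"jaw":-1},{"rx":0,"ry":0,"rz":0,"x":0,"y":0,"z":0,"jaw":-1},{"rx":0,"ry":0,"rz":0,"x":0,"y":0,"z":0,"jaw":-1}]'
python3 - <<'E'
from h import *
for n in("top","side"):
    f=grab_frame(n);cv2.imwrite(f"pics/{n}13.png",f[:,:,::-1]);a=cv2.imread(f"pics/{n}0.png")[:,:,::-1]
    d=np.abs(f.astype(int)-a).max(2).astype(np.uint8);cv2.imwrite(f"pics/d{n}.png",d)
    u,v=map(int,pix(n,[.622,.007,.087]));print(n,u,v)
    w=d[v-40:v+40,u-40:u+40]
    m=(w>25).astype(np.uint8);k,l,s,c=cv2.connectedComponentsWithStats(cv2.morphologyEx(m,cv2.MORPH_CLOSE,np.ones((5,5))))
    for i in range(1,k):
        if s[i,4]>60:print((c[i]+[u-40,v-40]).round(1),s[i]+[u-40,v-40,0,0,0])
    for z in(.055,.12):
        P=np.array([pix(n,[.622+.033*np.cos(t),.007+.033*np.sin(t),z]) for t in np.linspace(0,6.28,40)]);print(z,P.min(0).round(1),P.max(0).round(1))
E
```

```text
clock: 30.3
tcp_pos: [0.561, -0.2635, 0.1968]
orientation: [-2.015, -2.41, -0.001]
contact_force: [0.0, 1.1, -1.1]
grip_width: 0.0185
gripper_force: 29.6
top 319 202
[323.4 187.9] [307 174  31  30 465]
0.055 [305.7 191.2] [333.3 218.4]
0.12 [304.7 184.7] [334.1 213.7]
side 285 216
[282.8 204.6] [ 259  183   42   48 1099]
[321.4 200.1] [316 193   9  14  81]
0.055 [274.2 220.5] [296.9 231.7]
0.12 [273.  200.8] [296.4 211.4]
```

```bash
python3 - <<'E'
from h import *
a=cv2.imread("pics/side0.png",0);b=cv2.imread("pics/side13.png",0)
for r in range(192,232,3):print(r,"0:",*a[r,262:308:2]);print("   1:",*b[r,262:308:2])
a=cv2.imread("pics/top0.png",0);b=cv2.imread("pics/top13.png",0)
for r in range(174,224,4):print(r,"0:",*a[r,298:342:2]);print("   1:",*b[r,298:342:2])
E
```

```text
192 0: 97 96 96 95 97 98 96 99 97 97 95 97 96 97 98 95 102 100 102 115 174 193 199
   1: 94 97 91 92 78 77 78 74 77 78 79 76 78 79 77 77 80 76 79 96 177 193 198
195 0: 94 95 97 95 96 95 97 97 97 96 97 95 98 96 101 100 98 87 83 99 177 194 198
   1: 94 95 94 95 95 96 95 94 94 94 87 78 77 77 80 78 78 77 79 98 175 193 198
198 0: 94 91 92 91 95 97 97 90 94 96 96 97 99 103 101 100 81 81 78 100 203 216 214
   1: 94 90 91 93 92 93 95 90 91 94 94 97 97 99 97 94 81 79 81 99 203 216 215
201 0: 93 93 93 91 91 94 92 93 94 93 96 101 98 98 96 95 98 87 82 82 163 211 215
   1: 92 90 91 94 92 91 92 114 196 207 192 190 187 181 176 171 136 91 81 83 163 210 216
204 0: 92 91 92 94 94 95 94 92 95 99 101 99 102 99 100 101 100 99 98 101 95 101 107
   1: 92 92 91 93 92 96 165 167 162 168 171 169 165 160 151 141 134 152 106 100 97 98 106
207 0: 91 93 92 94 92 94 95 91 100 100 102 98 100 100 101 100 100 99 101 101 103 99 100
   1: 91 93 92 92 92 95 152 153 166 169 170 169 164 158 151 157 158 152 104 101 100 100 100
210 0: 94 92 94 93 92 94 103 100 100 98 98 98 101 100 99 97 101 101 101 100 100 100 99
   1: 91 9
[... 3102 characters left out ...]
252 253 253 253 253 252 249 253 253 251
   1: 251 253 253 253 252 244 239 243 243 243 242 242 243 243 243 243 237 231 249 253 253 253
214 0: 214 250 253 253 251 250 253 253 253 253 253 253 253 253 253 253 251 250 253 253 252 233
   1: 225 252 253 253 253 251 250 237 236 240 240 240 241 239 236 229 241 251 253 254 253 239
218 0: 188 202 247 253 253 253 251 248 250 251 252 252 252 250 248 250 252 253 253 251 230 177
   1: 199 214 250 253 254 253 253 251 250 249 245 245 247 247 249 252 253 254 253 253 236 188
222 0: 204 173 176 211 247 252 253 253 253 253 253 253 253 253 253 253 253 250 233 185 172 172
   1: 215 184 186 222 250 253 253 254 254 253 253 253 253 253 253 253 253 252 239 196 183 182
```

In the side view the rim spans columns 273–297 with its top at row 200.5 and the base at 231.7. In the top view the rim is centred on column 320 and the base ends at row 219. All match a beaker at (0.622,0.006) within 2 mm, so the lid goes there.

```bash
python3 -m jog '[{"rx":0,"ry":0,"rz":0,"x":0.2,"y":0.9,"z":0,"jaw":-1},{"rx":0,"ry":0,"rz":0,"x":0.2,"y":0.9,"z":0,"jaw":-1},{"rx":0,"ry":0,"rz":0,"x":0.2,"y":0.9,"z":0,"jaw":-1},{"rx":0,"ry":0,"rz":0,"x":0.2,"y":0.9,"z":0,"jaw":-1},{"rx":0,"ry":0,"rz":0,"x":0.2,"y":0.9,"z":0,"jaw":-1},{"rx":0,"ry":0,"rz":0,"x":0,"y":0,"z":-0.5,"jaw":-1},{"rx":0,"ry":0,"rz":0,"x":0,"y":0,"z":0,"jaw":-1},{"rx":0,"ry":0,"rz":0,"x":0,"y":0,"z":0,"jaw":-1}]'; python3 - <<'E'
from h import *
print(get_obs()["tcp_pos"])
E
```

```text
clock: 31.4
tcp_pos: [0.6214, 0.0061, 0.1674]
orientation: [2.015, 2.41, 0.0]
contact_force: [-0.0, -0.2, -1.0]
grip_width: 0.0186
gripper_force: 29.6
[0.621447   0.00612105 0.16740418]
```

```bash
python3 -m jog '[{"rx":0,"ry":0,"rz":0,"x":0,"y":0,"z":-0.5,"jaw":-1},{"rx":0,"ry":0,"rz":0,"x":0,"y":0,"z":-0.4,"jaw":-1},{"rx":0,"ry":0,"rz":0,"x":0,"y":0,"z":0,"jaw":-1},{"rx":0,"ry":0,"rz":0,"x":0,"y":0,"z":0,"jaw":-1}]'
python3 -m jog '[{"rx":0,"ry":0,"rz":0,"x":0,"y":0,"z":-0.08,"jaw":-1},{"rx":0,"ry":0,"rz":0,"x":0,"y":0,"z":-0.06,"jaw":-1},{"rx":0,"ry":0,"rz":0,"x":0,"y":0,"z":-0.04,"jaw":-1},{"rx":0,"ry":0,"rz":0,"x":0,"y":0,"z":0,"jaw":-1}]'
```

```text
clock: 31.9
tcp_pos: [0.6224, 0.0061, 0.1144]
orientation: [2.015, 2.408, 0.002]
contact_force: [0.3, 1.2, -0.3]
grip_width: 0.0181
gripper_force: 29.6
clock: 32.4
tcp_pos: [0.6211, 0.0064, 0.1017]
orientation: [-2.014, -2.41, 0.0]
contact_force: [-0.2, -0.5, -0.1]
grip_width: 0.0183
gripper_force: 29.6
```

```bash
python3 -m jog '[{"rx":0,"ry":0,"rz":0,"x":0,"y":0,"z":-0.03,"jaw":-1},{"rx":0,"ry":0,"rz":0,"x":0,"y":0,"z":0,"jaw":-1},{"rx":0,"ry":0,"rz":0,"x":0,"y":0,"z":0,"jaw":-1}]'
python3 -m jog '[{"rx":0,"ry":0,"rz":0,"x":0,"y":0,"z":-0.02,"jaw":-1},{"rx":0,"ry":0,"rz":0,"x":0,"y":0,"z":0,"jaw":-1},{"rx":0,"ry":0,"rz":0,"x":0,"y":0,"z":0,"jaw":-1}]'
```

```text
clock: 32.78
tcp_pos: [0.6216, 0.0065, 0.101]
orientation: [2.014, 2.41, 0.001]
contact_force: [-1.6, 0.5, 5.2]
grip_width: 0.0182
gripper_force: 30.0
clock: 33.15
tcp_pos: [0.6218, 0.0065, 0.101]
orientation: [2.014, 2.409, 0.001]
contact_force: [-4.2, -1.7, 12.6]
grip_width: 0.0185
gripper_force: 30.7
```

The lid is seated: contact at TCP z 0.101, exactly as expected. I'll release it and go over the cylinder.

```bash
python3 -m jog '[{"rx":0,"ry":0,"rz":0,"x":0,"y":0,"z":0,"jaw":0},{"rx":0,"ry":0,"rz":0,"x":0,"y":0,"z":0,"jaw":0},{"rx":0,"ry":0,"rz":0,"x":0,"y":0,"z":0,"jaw":0.2},{"rx":0,"ry":0,"rz":0,"x":0,"y":0,"z":0.8,"jaw":0.4},{"rx":0,"ry":0,"rz":0,"x":0,"y":0,"z":1,"jaw":0.4},{"rx":0,"ry":0,"rz":0,"x":0,"y":0,"z":0.7,"jaw":0.4},{"rx":0,"ry":0,"rz":0,"x":0,"y":0,"z":0,"jaw":0.4},{"rx":0,"ry":0,"rz":0,"x":0,"y":0,"z":0,"jaw":0.4}]'
python3 - <<'E'
from h import *
print(get_obs()["tcp_pos"]);blue(zf=.055+.059+.009,zd=.147)
E
python3 -m jog '[{"rx":0,"ry":0,"rz":0,"x":-0.64,"y":-0.03,"z":0,"jaw":0.4},{"rx":0,"ry":0,"rz":0,"x":-0.64,"y":-0.03,"z":0,"jaw":0.4},{"rx":0,"ry":0,"rz":0,"x":-0.64,"y":-0.03,"z":0,"jaw":0.4},{"rx":0,"ry":0,"rz":0,"x":-0.64,"y":-0.03,"z":0,"jaw":0.4},{"rx":0,"ry":0,"rz":0,"x":-0.64,"y":-0.03,"z":0,"jaw":0.4},{"rx":0,"ry":0,"rz":0,"x":0,"y":0,"z":0,"jaw":0.4},{"rx":0,"ry":0,"rz":0,"x":0,"y":0,"z":0,"jaw":0.4},{"rx":0,"ry":0,"rz":0,"x":0,"y":0,"z":0,"jaw":0.4}]'
python3 - <<'E'
from h import *
p=get_obs()["tcp_pos"];print(p,get_obs()["orientation"])
f=grab_frame("wrist");cv2.imwrite("pics/w14.png",f[:,:,::-1])
for X in([.43,-.003,.013],[.43,-.003,.19]):print(np.round(pix("wrist",X),1))
t=cv2.imread("pics/top13.png");
c=cv2.HoughCircles(cv2.cvtColor(f,7),cv2.HOUGH_GRADIENT,1,8,param1=100,param2=18,minRadius=15,maxRadius=60)
if c is not None:
    for a in c[0]:
        if np.hypot(a[0]-320,a[1]-260)<110:print(a,ray("wrist",a[0],a[1],.013).round(4),ray("wrist",a[0],a[1],.19).round(4))
E
```

```text
clock: 34.15
tcp_pos: [0.6207, 0.0061, 0.248]
orientation: [-2.014, -2.41, 0.002]
contact_force: [-0.1, -0.6, -0.7]
grip_width: 0.0599
gripper_force: 0.0
[0.6207126  0.00611913 0.24796622]
flange ((322.5674743652344, 224.61563110351562), (75.626220703125, 78.12921142578125), 73.75143432617188) [0.6218 0.0067 0.123 ]
clock: 35.2
tcp_pos: [0.43, -0.0025, 0.2486]
orientation: [-2.014, -2.41, -0.001]
contact_force: [0.5, -0.5, -0.6]
grip_width: 0.0594
gripper_force: 0.0
[ 0.42997723 -0.00247635  0.24856225] [-2.01380958e+00 -2.41011566e+00 -6.55444754e-04]
[320.5 204.4]
[320.6 247.3]
[320.5 234.5  19.4] [ 0.4367 -0.0403  0.013 ] [0.4283 0.0063 0.19  ]
[381.5 216.5  57.2] [ 0.5065 -0.0045  0.013 ] [0.4677 0.0265 0.19  ]
[322.5 195.5  22.3] [0.4304 0.0081 0.013 ] [0.4247 0.0336 0.19  ]
[378.5 191.5  37. ] [0.496  0.0249 0.013 ] [0.4618 0.0431 0.19  ]
[337.5 362.5  30.8] [ 0.4929 -0.2183  0.013 ] [ 0.46   -0.0942  0.19  ]
[379.5 343.5  23.5] [ 0.5439 -0.1784  0.013 ] [ 0.4888 -0.0717  0.19  ]
[395.5 196.5  39.1] [0.5176 0.0226 0.013 ] [0.474  0.0418 0.19  ]
[364.5 192.5  36.1] [0.4797 0.0207 0.013 ] [0.4525 0.0407 0.19  ]
[394.5 204.5  31.4] [0.5187 0.0129 0.013 ] [0.4746 0.0363 0.19  ]
[365.5 183.5  27.1] [0.4785 0.0315 0.013 ] [0.4519 0.0468 0.19  ]
[317.5 202.5  17.4] [ 0.426  -0.0013  0.013 ] [0.4222 0.0283 0.19  ]
[379.5 334.5  24.4] [ 0.5408 -0.1648  0.013 ] [ 0.487 -0.064  0.19 ]
[398.5 255.5  19. ] [ 0.5392 -0.0499  0.013 ] [0.4861 0.0008 0.19  ]
[382.5 225.5  16. ] [ 0.5103 -0.0153  0.013 ] [0.4698 0.0204 0.19  ]
```

The lid flange measures (0.622,0.007) at the seated height. I'll fix the cylinder's y from the saved top and side views.

```bash
python3 - <<'E'
from h import *
print(ray("top",319.5,286,.006),ray("side",347.7,254.7,.004))
for n in("top","side"):
    for X in([.43,0,.0],[.43,0,.19]):print(n,np.round(pix(n,X),1))
b=cv2.imread("pics/side13.png").astype(int);
for r in range(196,206,3):print(r,*b[r,336:364].min(1))
f=cv2.imread("pics/w14.png",0);
for r in range(170,300,5):print(r,*f[r,280:364:4])
E
```

```text
[0.42965585 0.00434456 0.006     ] [0.42855602 0.00594076 0.004     ]
top [321.3 285.9]
top [321.3 285.2]
side [347.9 254.7]
side [350.  194.3]
196 58 54 56 56 54 54 58 57 67 100 112 109 101 98 99 93 94 109 97 71 58 63 61 67 80 87 109 107
199 55 53 55 54 53 54 52 54 65 92 115 128 142 157 162 136 115 113 87 54 57 57 56 53 54 53 55 54
202 57 57 54 51 53 51 55 55 66 102 121 128 135 150 145 129 119 115 87 58 56 55 52 54 56 55 54 52
205 57 54 52 53 52 54 50 57 66 106 121 126 133 151 142 130 123 106 72 49 48 48 53 51 48 52 53 51
170 66 64 64 65 64 66 67 66 66 65 65 64 65 66 63 68 72 60 59 58 59
175 65 66 65 63 65 64 66 64 66 95 118 98 67 66 65 79 64 61 61 59 59
180 66 66 66 65 64 64 65 141 149 148 146 147 147 146 73 81 59 59 59 59 58
185 65 64 67 66 64 63 144 147 147 148 146 145 146 146 147 64 61 60 59 58 60
190 66 65 64 65 64 79 152 148 141 137 170 150 83 142 147 140 59 59 59 60 58
195 66 65 65 63 64 104 147 148 121 179 169 155 147 107 148 143 50 58 60 60 58
200 65 65 65 65 65 90 147 148 139 215 215 213 198 115 145 136 39 38 39 42 59
205 64 64 65 65 65 65 154 148 191 186 215 210 187 159 1
[... 582 characters left out ...]
37 152 57 58 58 59 57 58
250 38 37 39 37 37 39 42 68 143 122 130 138 152 141 58 58 59 59 58 58 56
255 38 37 36 39 37 37 36 37 39 37 45 63 64 59 58 57 58 58 58 58 58
260 41 41 38 37 36 37 37 37 36 38 38 44 36 40 53 57 58 57 57 57 56
265 34 34 35 34 31 33 37 42 40 39 38 46 33 36 35 52 56 57 58 59 58
270 32 33 32 32 33 32 35 32 36 33 36 43 31 34 42 66 76 63 58 52 49
275 33 33 34 34 33 31 31 33 33 33 43 38 35 36 34 35 42 33 33 35 33
280 31 33 32 31 33 29 31 31 32 33 42 35 32 32 35 36 33 35 35 34 35
285 32 32 33 31 32 33 31 30 34 34 45 33 31 34 33 34 33 35 33 34 34
290 32 32 32 31 31 32 32 33 33 37 44 32 33 32 35 31 33 34 34 33 35
295 31 32 29 33 32 32 33 33 30 41 38 33 32 31 34 33 34 33 34 34 37
```

Rim circle at (321.5,234.5) and foot at (321,196.5) both give y of about 0.006, and the fixed cameras agree. The cylinder is at (0.429,0.0055).

```bash
python3 -m jog '[{"rx":0,"ry":0,"rz":0,"x":0,"y":0.13,"z":-0.2,"jaw":0.4},{"rx":0,"ry":0,"rz":0,"x":0,"y":0,"z":-0.7,"jaw":0.4},{"rx":0,"ry":0,"rz":0,"x":0,"y":0,"z":-0.7,"jaw":0.4},{"rx":0,"ry":0,"rz":0,"x":0,"y":0,"z":-0.35,"jaw":0.4},{"rx":0,"ry":0,"rz":0,"x":0,"y":0,"z":0,"jaw":0.4},{"rx":0,"ry":0,"rz":0,"x":0,"y":0,"z":0,"jaw":0},{"rx":0,"ry":0,"rz":0,"x":0,"y":0,"z":0,"jaw":-0.2},{"rx":0,"ry":0,"rz":0,"x":0,"y":0,"z":0,"jaw":-0.6}]' 30
python3 -m jog '[{"rx":0,"ry":0,"rz":0,"x":0,"y":0,"z":0,"jaw":-0.8},{"rx":0,"ry":0,"rz":0,"x":0,"y":0,"z":0,"jaw":-0.8},{"rx":0,"ry":0,"rz":0,"x":0,"y":0,"z":0,"jaw":-0.8}]'
```

```text
clock: 36.25
tcp_pos: [0.43, 0.0052, 0.1329]
orientation: [2.014, 2.409, 0.002]
contact_force: [-1.1, -0.2, 6.0]
grip_width: 0.0271
gripper_force: 29.4
clock: 36.62
tcp_pos: [0.43, 0.0052, 0.1329]
orientation: [2.014, 2.409, 0.001]
contact_force: [-2.1, 0.5, 5.5]
grip_width: 0.0272
gripper_force: 29.6
```

```bash
python3 -m jog '[{"rx":0,"ry":0,"rz":0,"x":0,"y":0,"z":0.3,"jaw":-0.8},{"rx":0,"ry":0,"rz":0,"x":0,"y":0,"z":0.5,"jaw":-0.8},{"rx":0,"ry":0,"rz":0,"x":0,"y":0.5,"z":0,"jaw":-0.8},{"rx":0,"ry":0,"rz":0,"x":0,"y":0.6,"z":0,"jaw":-0.8},{"rx":0,"ry":0,"rz":0,"x":0.2,"y":0.6,"z":0,"jaw":-0.8},{"rx":0,"ry":0,"rz":0,"x":0.5,"y":0.5,"z":0,"jaw":-0.8},{"rx":0,"ry":0,"rz":0,"x":0.6,"y":0,"z":0,"jaw":-0.8},{"rx":0,"ry":0,"rz":0,"x":0.6,"y":0,"z":0,"jaw":-0.8}]'
python3 -m jog '[{"rx":0,"ry":0,"rz":0,"x":0.55,"y":0,"z":0,"jaw":-0.8},{"rx":0,"ry":0,"rz":0,"x":0.3,"y":0,"z":0,"jaw":-0.8},{"rx":0,"ry":0,"rz":0,"x":0,"y":0,"z":-0.4,"jaw":-0.8},{"rx":0,"ry":0,"rz":0,"x":0,"y":0,"z":-0.2,"jaw":-0.8},{"rx":0,"ry":0,"rz":0,"x":0,"y":0,"z":0,"jaw":-0.8},{"rx":0,"ry":0,"rz":0,"x":0,"y":0,"z":0,"jaw":-0.8},{"rx":0,"ry":0,"rz":0,"x":0,"y":0,"z":0,"jaw":-0.8}]'
```

```text
clock: 37.62
tcp_pos: [0.5442, 0.1375, 0.18]
orientation: [2.013, 2.411, 0.0]
contact_force: [0.1, -1.0, 0.4]
grip_width: 0.027
gripper_force: 29.9
clock: 38.5
tcp_pos: [0.5947, 0.1373, 0.1448]
orientation: [2.014, 2.41, 0.002]
contact_force: [-0.1, -0.4, -1.4]
grip_width: 0.0271
gripper_force: 29.9
```

Now lower by about 12 mm to touch down.

```bash
python3 -m jog '[{"rx":0,"ry":0,"rz":0,"x":0,"y":0,"z":-0.12,"jaw":-0.8},{"rx":0,"ry":0,"rz":0,"x":0,"y":0,"z":-0.07,"jaw":-0.8},{"rx":0,"ry":0,"rz":0,"x":0,"y":0,"z":0,"jaw":-0.8},{"rx":0,"ry":0,"rz":0,"x":0,"y":0,"z":0,"jaw":-0.8}]'
python3 -m jog '[{"rx":0,"ry":0,"rz":0,"x":0,"y":0,"z":-0.025,"jaw":-0.8},{"rx":0,"ry":0,"rz":0,"x":0,"y":0,"z":0,"jaw":-0.8},{"rx":0,"ry":0,"rz":0,"x":0,"y":0,"z":0,"jaw":-0.8}]'
```

```text
clock: 39.0
tcp_pos: [0.5947, 0.1375, 0.133]
orientation: [2.014, 2.41, 0.002]
contact_force: [-0.7, 0.1, 5.2]
grip_width: 0.0272
gripper_force: 30.4
clock: 39.38
tcp_pos: [0.5951, 0.1381, 0.1329]
orientation: [2.014, 2.41, 0.003]
contact_force: [-2.9, 0.1, 13.6]
grip_width: 0.0272
gripper_force: 31.5
```

```bash
python3 -m jog '[{"rx":0,"ry":0,"rz":0,"x":0,"y":0,"z":0,"jaw":-0.2},{"rx":0,"ry":0,"rz":0,"x":0,"y":0,"z":0,"jaw":0.2},{"rx":0,"ry":0,"rz":0,"x":0,"y":0,"z":0,"jaw":0.4},{"rx":0,"ry":0,"rz":0,"x":0,"y":0,"z":0.4,"jaw":0.4},{"rx":0,"ry":0,"rz":0,"x":0,"y":0,"z":0.8,"jaw":0.4},{"rx":0,"ry":0,"rz":0,"x":0,"y":0,"z":0.8,"jaw":0.4},{"rx":0,"ry":0,"rz":0,"x":0,"y":0,"z":0,"jaw":0.4}]'
python3 -m jog '[{"rx":0,"ry":0,"rz":0,"x":-0.1,"y":-0.9,"z":0,"jaw":1},{"rx":0,"ry":0,"rz":0,"x":-0.1,"y":-0.9,"z":0,"jaw":1},{"rx":0,"ry":0,"rz":0,"x":-0.1,"y":-0.9,"z":0,"jaw":1},{"rx":0,"ry":0,"rz":0,"x":-0.1,"y":-0.9,"z":0,"jaw":1},{"rx":0,"ry":0,"rz":0,"x":-0.1,"y":-0.9,"z":0,"jaw":1},{"rx":0,"ry":0,"rz":0,"x":-0.1,"y":-0.9,"z":0,"jaw":1},{"rx":0,"ry":0,"rz":0,"x":-0.1,"y":-0.9,"z":0,"jaw":1},{"rx":0,"ry":0,"rz":0,"x":-0.1,"y":-0.9,"z":0,"jaw":1}]'
python3 -m jog '[{"rx":0,"ry":0,"rz":0,"x":-0.1,"y":-0.9,"z":0,"jaw":1},{"rx":0,"ry":0,"rz":0,"x":-0.1,"y":-0.9,"z":0,"jaw":1},{"rx":0,"ry":0,"rz":0,"x":0,"y":0,"z":-0.5,"jaw":1},{"rx":0,"ry":0,"rz":0,"x":0,"y":0,"z":-0.7,"jaw":1},{"rx":0,"ry":0,"rz":0,"x":0,"y":0,"z":0,"jaw":1},{"rx":0,"ry":0,"rz":0,"x":0,"y":0,"z":0,"jaw":1},{"rx":0,"ry":0,"rz":0,"x":0,"y":0,"z":0,"jaw":1}]'
cat >> h.py <<'E'
def timer(z=.016):
    f=grab_frame("wrist");s=cv2.cvtColor(f,cv2.COLOR_RGB2HSV);m=((s[...,1]<70)&(s[...,2]>140)).astype(np.uint8)
    u,v=pix("wrist",list(get_obs()["tcp_pos"][:2])+[z]);m=cv2.morphologyEx(m,cv2.MORPH_CLOSE,np.ones((9,9)))
    for c in cv2.findContours(m,cv2.RETR_EXTERNAL,cv2.CHAIN_APPROX_NONE)[0]:
        if cv2.contourArea(c)>1500:
            r_=cv2.minAreaRect(c);b=[ray("wrist",*q,z)[:2] for q in cv2.boxPoints(r_)]
            if np.hypot(r_[0][0]-u,r_[0][1]-v)<120:print(np.round(r_[0],1),np.mean(b,0).round(4),[np.linalg.norm(b[i]-b[i-1]).round(4) for i in(1,2)],[np.degrees(np.arctan2(*(b[i]-b[i-1])[::-1])).round(1) for i in(1,2)])
E
python3 - <<'E'
from h import *
print(get_obs()["tcp_pos"]);timer()
f=grab_frame("side");cv2.imwrite("pics/side15.png",f[:,:,::-1])
E
```

```text
clock: 40.25
tcp_pos: [0.5964, 0.1384, 0.2552]
orientation: [2.012, 2.407, 0.01]
contact_force: [-0.1, 0.9, -1.5]
grip_width: 0.0602
gripper_force: 0.0
clock: 41.25
tcp_pos: [0.5452, -0.2965, 0.2497]
orientation: [-2.014, -2.409, 0.001]
contact_force: [0.9, -0.4, 0.8]
grip_width: 0.0855
gripper_force: 0.0
clock: 42.12
tcp_pos: [0.5354, -0.4032, 0.181]
orientation: [2.012, 2.408, 0.001]
contact_force: [0.5, 0.8, 0.1]
grip_width: 0.0856
gripper_force: 0.0
[ 0.53539964 -0.40320782  0.18099609]
[314.7 213.3] [ 0.5296 -0.4027] [np.float64(0.0575), np.float64(0.0614)] [np.float64(92.3), np.float64(3.9)]
```

```bash
python3 -m jog '[{"rx":0,"ry":0,"rz":-0.3,"x":-0.1,"y":0.01,"z":-0.6,"jaw":1},{"rx":0,"ry":0,"rz":0,"x":0,"y":0,"z":-0.8,"jaw":1},{"rx":0,"ry":0,"rz":0,"x":0,"y":0,"z":-0.8,"jaw":1},{"rx":0,"ry":0,"rz":0,"x":0,"y":0,"z":-0.8,"jaw":1},{"rx":0,"ry":0,"rz":0,"x":0,"y":0,"z":-0.2,"jaw":1},{"rx":0,"ry":0,"rz":0,"x":0,"y":0,"z":0,"jaw":1},{"rx":0,"ry":0,"rz":0,"x":0,"y":0,"z":0,"jaw":1}]' 30
python3 - <<'E'
from h import *
print(get_obs()["tcp_pos"]);timer()
E
```

```text
clock: 43.1
tcp_pos: [0.53, -0.4032, -0.0105]
orientation: [2.075, 2.354, 0.001]
contact_force: [0.3, -0.4, -0.3]
grip_width: 0.0853
gripper_force: 0.0
[ 0.53000176 -0.40323706 -0.01047025]
[321.6 296.8] [ 0.5302 -0.403 ] [np.float64(0.0556), np.float64(0.0595)] [np.float64(91.5), np.float64(4.1)]
```

```bash
python3 -m jog '[{"rx":0,"ry":0,"rz":-0.2,"x":0,"y":0,"z":-0.25,"jaw":1},{"rx":0,"ry":0,"rz":0,"x":0,"y":0,"z":-0.08,"jaw":1},{"rx":0,"ry":0,"rz":0,"x":0,"y":0,"z":0,"jaw":1},{"rx":0,"ry":0,"rz":0,"x":0,"y":0,"z":0,"jaw":1}]'
python3 -m jog '[{"rx":0,"ry":0,"rz":0,"x":0,"y":0,"z":0,"jaw":0.5},{"rx":0,"ry":0,"rz":0,"x":0,"y":0,"z":0,"jaw":0.3},{"rx":0,"ry":0,"rz":0,"x":0,"y":0,"z":0,"jaw":0.2},{"rx":0,"ry":0,"rz":0,"x":0,"y":0,"z":0,"jaw":0.2},{"rx":0,"ry":0,"rz":0,"x":0,"y":0,"z":0,"jaw":0.2},{"rx":0,"ry":0,"rz":0,"x":0,"y":0,"z":0,"jaw":0.2}]'
```

```text
clock: 43.65
tcp_pos: [0.5284, -0.4022, -0.0328]
orientation: [2.118, 2.321, 0.0]
contact_force: [-0.7, 0.2, 0.0]
grip_width: 0.0854
gripper_force: 0.0
clock: 44.4
tcp_pos: [0.5286, -0.4024, -0.0324]
orientation: [2.117, 2.32, 0.0]
contact_force: [-0.5, 0.7, 5.9]
grip_width: 0.063
gripper_force: 34.1
```

```bash
python3 -m jog '[{"rx":0,"ry":0,"rz":0,"x":0,"y":0,"z":0.3,"jaw":0.2},{"rx":0,"ry":0,"rz":0,"x":0,"y":0,"z":0.9,"jaw":0.2},{"rx":0,"ry":0,"rz":0,"x":0,"y":0,"z":0.9,"jaw":0.2},{"rx":0,"ry":0,"rz":0.2,"x":0.41,"y":0.88,"z":0,"jaw":0.2},{"rx":0,"ry":0,"rz":0.2,"x":0.41,"y":0.88,"z":0,"jaw":0.2},{"rx":0,"ry":0,"rz":0.2,"x":0.41,"y":0.88,"z":0,"jaw":0.2},{"rx":0,"ry":0,"rz":0,"x":0.41,"y":0.88,"z":0,"jaw":0.2},{"rx":0,"ry":0,"rz":0,"x":0.41,"y":0.88,"z":0,"jaw":0.2}]'
python3 -m jog '[{"rx":0,"ry":0,"rz":0,"x":0,"y":0,"z":0,"jaw":0.2},{"rx":0,"ry":0,"rz":0,"x":0,"y":0,"z":0,"jaw":0.2},{"rx":0,"ry":0,"rz":0,"x":0,"y":0,"z":0,"jaw":0.2}]'
```

```text
clock: 45.4
tcp_pos: [0.6517, -0.1367, 0.094]
orientation: [1.994, 2.428, -0.0]
contact_force: [-0.0, -0.8, -0.1]
grip_width: 0.0627
gripper_force: 33.5
clock: 45.78
tcp_pos: [0.6505, -0.1407, 0.0933]
orientation: [1.997, 2.425, -0.002]
contact_force: [-0.5, -0.7, -1.2]
grip_width: 0.063
gripper_force: 33.5
```

```bash
python3 -m jog '[{"rx":0,"ry":0,"rz":0,"x":0,"y":0.03,"z":-0.6,"jaw":0.2},{"rx":0,"ry":0,"rz":0,"x":0,"y":0,"z":-0.6,"jaw":0.2},{"rx":0,"ry":0,"rz":0,"x":0,"y":0,"z":-0.5,"jaw":0.2},{"rx":0,"ry":0,"rz":0,"x":0,"y":0,"z":-0.2,"jaw":0.2},{"rx":0,"ry":0,"rz":0,"x":0,"y":0,"z":0,"jaw":0.2},{"rx":0,"ry":0,"rz":0,"x":0,"y":0,"z":0,"jaw":0.2}]'
```

```text
clock: 46.52
tcp_pos: [0.6523, -0.1369, -0.0193]
orientation: [1.993, 2.426, 0.002]
contact_force: [-0.0, 0.7, -0.8]
grip_width: 0.0632
gripper_force: 33.5
```

```bash
python3 -m jog '[{"rx":0,"ry":0,"rz":0,"x":0,"y":0,"z":-0.12,"jaw":0.2},{"rx":0,"ry":0,"rz":0,"x":0,"y":0,"z":-0.08,"jaw":0.2},{"rx":0,"ry":0,"rz":0,"x":0,"y":0,"z":0,"jaw":0.2},{"rx":0,"ry":0,"rz":0,"x":0,"y":0,"z":0,"jaw":0.2}]'
```

```text
clock: 47.02
tcp_pos: [0.6515, -0.1365, -0.0323]
orientation: [1.993, 2.428, 0.0]
contact_force: [-1.3, -0.7, 5.3]
grip_width: 0.0635
gripper_force: 34.2
```

```bash
python3 -m jog '[{"rx":0,"ry":0,"rz":0,"x":0,"y":0,"z":0,"jaw":0.7},{"rx":0,"ry":0,"rz":0,"x":0,"y":0,"z":0,"jaw":1},{"rx":0,"ry":0,"rz":0,"x":0,"y":0,"z":0,"jaw":1},{"rx":0,"ry":0,"rz":0,"x":0,"y":0,"z":0.5,"jaw":1},{"rx":0,"ry":0,"rz":0,"x":0,"y":0,"z":1,"jaw":1},{"rx":0,"ry":0,"rz":0,"x":0,"y":0,"z":1,"jaw":1},{"rx":0,"ry":0,"rz":0,"x":0,"y":0,"z":1,"jaw":1},{"rx":0,"ry":0,"rz":0,"x":0,"y":0,"z":0,"jaw":1}]'
python3 -c "
from h import *
timer()"
python3 -m jog '[{"rx":0,"ry":0,"rz":0,"x":-0.2,"y":-0.9,"z":0,"jaw":1},{"rx":0,"ry":0,"rz":0,"x":-0.2,"y":-0.9,"z":0,"jaw":1},{"rx":0,"ry":0,"rz":0,"x":-0.2,"y":-0.9,"z":0,"jaw":1},{"rx":0,"ry":0,"rz":0,"x":-0.2,"y":-0.9,"z":0,"jaw":1},{"rx":0,"ry":0,"rz":0,"x":-0.2,"y":-0.9,"z":0,"jaw":1},{"rx":0,"ry":0,"rz":0,"x":-0.2,"y":-0.9,"z":0,"jaw":1},{"rx":0,"ry":0,"rz":0,"x":0,"y":0,"z":0,"jaw":1},{"rx":0,"ry":0,"rz":0,"x":0,"y":0,"z":0,"jaw":1}]'
python3 - <<'E'
from h import *
blue("top",.123,.147);blue("side",.123,.147)
for n in("top","side"):cv2.imwrite(f"pics/{n}20.png",grab_frame(n)[:,:,::-1])
t=cv2.imread("pics/top20.png");s0=cv2.imread("pics/side13.png",0);s=cv2.imread("pics/side20.png",0)
# timer in top
h=cv2.cvtColor(t,cv2.COLOR_BGR2HSV);m=((h[...,1]<70)&(h[...,2]>130)).astype(np.uint8)
for c in cv2.findContours(m,cv2.RETR_EXTERNAL,cv2.CHAIN_APPROX_SIMPLE)[0]:
    (a,b),w,_=cv2.minAreaRect(c)
    if 200<cv2.contourArea(c) and 260<a<400 and 170<b<260:print("white",a,b,w,ray("top",a,b,.017))
# bar old place empty?, cylinder in side view
u,v=map(int,pix("top",[.4235,.154,.004]));print("bar old place max",t[v-4:v+5,u-8:u+9].min(2).max())
d=np.abs(t.astype(int)-cv2.imread("pics/top13.png")).max(2)
u,v=pix("side",[.595,.138,.1]);print("cyl exp",u,v,[np.round(pix("side",[.595,.138,z]),1) for z in(0,.19)])
for z in(.03,.07,.1,.13,.16,.185):
    u,v=pix("side",[.595,.138,z]);r=int(round(v));D=np.abs(s[r].astype(int)-s0[r]);x=np.arange(int(u)-20,int(u)+21);k=x[D[x]>12];print(z,round(u,1),k.min() if len(k) else None,k.max() if len(k) else None)
a=s[208:231:3,270:300:2];print(a)
E
```

```text
clock: 48.02
tcp_pos: [0.6549, -0.1364, 0.1834]
orientation: [1.988, 2.421, 0.009]
contact_force: [-0.2, -1.2, -0.3]
grip_width: 0.0851
gripper_force: 0.0
[315.5 214. ] [ 0.6485 -0.1363] [np.float64(0.0603), np.float64(0.0557)] [np.float64(11.2), np.float64(-77.6)]
clock: 49.08
tcp_pos: [0.5786, -0.4594, 0.175]
orientation: [-1.991, -2.426, -0.001]
contact_force: [0.4, 0.4, 0.4]
grip_width: 0.0854
gripper_force: 0.0
flange ((320.0319519042969, 197.9195098876953), (29.590251922607422, 30.618921279907227), 5.830838203430176) [0.6243 0.0056 0.123 ]
dot [319.8 195.8] 37 [0.6239 0.0062 0.147 ]
flange ((166.71014404296875, 372.93316650390625), (16.19338035583496, 35.256160736083984), 56.11598587036133) [0.5236 0.6455 0.123 ]
white 267.0999755859375 217.1999969482422 (21.920310974121094, 19.940412521362305) [0.59650601 0.13615924 0.017     ]
white 378.3000183105469 196.40000915527344 (26.29616355895996, 23.881208419799805) [ 0.65270926 -0.13821261  0.017     ]
white 320.058837890625 208.7353057861328 (59.663761138916016, 54.085445404052734) [0.61958637 0.00577042 0.017     ]
bar old place max 36
cyl exp 271.68858569704014 235.6724452947185 [array([273.6, 267.2]), array([269.8, 205. ])]
0.03 273.1 253 278
0.07 272.3 270 276
0.1 271.7 268 276
0.13 271.1 266 274
0.16 270.5 266 290
0.185 269.9 265 289
[[198 190 166 128 128 127 128 129 128 130 129 130 129 141 100]
 [203 198 176 164 171 173 158 156 158 174 198 192 177 170 232]
 [205 198 178 169 181 188 194 197 195 209 206 188 180 178 239]
 [211 213 186 171 182 197 205 210 218 219 215 207 196 203 237]
 [210 218 202 180 192 207 218 222 204 219 227 225 200 205 243]
 [223 222 203 204 218 222 222 198 205 226 227 227 227 221 239]
 [224 219 207 193 216 221 219 206 226 226 228 227 225 223 239]
 [240 238 231 231 219 199 211 219 217 223 213 225 230 243 245]]
```

Everything measures in place:
- **Lid:** flange at (0.624,0.006), level at seated height.
- **Timer:** (0.651,-0.137).
- **Cylinder:** upright at (0.596,0.137).
- **Bar:** its old place is empty; it was released inside the beaker.
- **Gripper:** clear of everything.

```bash
python3 -c "
from bench import r
print(r.hand_in())"
```

```text
the job is handed in; nothing more can be done
None
```

The job is handed in at about 49 s on the robot's clock; by measurement the lidded beaker is centred on the plate, the cylinder is to its left and the timer to its right, and the bar was released inside the beaker but could not be seen there because of glare.

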